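# Free the ratchet pawl with a screwdriver and let the test load down

### The job

The weight of the rubber tester is held up by its red ratchet pawl. Take the red-handled screwdriver, pass its blade over the round rest bar and under the yellow tab of the pawl, and lever the tab up gently, without forcing it, keeping the pawl clear until the weight has come all the way down onto the rubber foot. Then take the blade out and lay the screwdriver back on the bench, not dropping it; only the screwdriver may touch the tester, and leave the foot and the other things where they are.

Things in the scene. Friction and masses are not known exactly. Their poses are not given: they have to be found in the camera images.
- stand: rubber tester, fixed to the bench (place and yaw vary): grey base plate 150 x 200 x 12 mm, two steel posts, blue top yoke, 235 mm high. Origin: centre of the underside; its -x side looks towards the robot, z up. Between the posts a crossbar with brass weight, presser disc and toothed rack slides down; a dashpot slows it to 10 to 20 mm/s. The pawl hangs in front of the rack, at y -35 mm
- pawl_pivot (a point): pivot pin of the red hook-shaped pawl, in the stand's frame at x -4, y -35, z 125 mm; axes as the stand's. Two blue bracket plates flank it (x -18 to +8 mm from the pin, 20 mm to either side, up to 12 mm above it); beyond them to -x, towards the robot, a yellow tab sticks out of the pawl
- pawl_tab (a point): nominal point on the yellow tab's underside, 41 mm in front (-x) of the pivot and 2 mm below it when the pawl is down; turns with the pawl. Tab 26 mm wide (y), 4 mm thick, its free end 13 mm nearer the robot, the bracket 23 mm the other way; free air below. It is bent by an unknown amount not shown here: the true underside lies up to 4 mm lower (free end 6) or 10 mm higher (free end 13)
- rest_bar (a point): middle of the top of a fixed round steel bar (8 mm thick, along the stand's y, 36 mm between the two blue arms that carry it), in the stand's frame at x -100, y -35, z 109 mm: the fulcrum for the screwdriver, 55 mm in front (-x) of the tab point and 14 mm lower. The arms stay below its top. A blade over the bar and under the tab lifts the tab when the handle is pressed down
- pawl (a joint): pawl angle, rad: 0 hooked in the rack, grows as the tab is lifted, hook clear of the teeth from about 0.15, hard stop at 0.22. While the hook bears the load it takes about 3 to 6 N at the tab, once clear the spring 1 to 2 N; let go, it springs back (into the next tooth if the load is not down yet; after landing it may rest on a tooth, at up to 0.16)
- load (a joint): how far the load has come down, m: 0 at the start (held by the pawl), 0.050 when its presser disc rests on the rubber foot; sinks by itself while the pawl is clear (2 to 4 s)
- foot: black rubber foot, 51 mm wide, 36 mm high, standing loose on the round steel anvil under the presser disc; origin: centre of its underside
- anvil (a point): centre of the anvil's top face, 20 mm above the bench, where the foot stands
- driver: red-handled screwdriver lying on the bench, 205 mm long, 90 g; origin: centre of its underside as it lies; blade towards its -y. The handle is 28 mm thick and 95 mm long (y +7 to +102 mm), the steel shank 6.4 mm thick from y +7 to -103 mm. It turns about the pads of a gripper quite easily when its blade is loaded from the side
- driver_tip (a point): end of the screwdriver's blade on the shank's centre line (shank radius 3.2 mm), in the screwdriver's frame at y -103, z 4 mm; the shank rises to z 11 mm at the handle, so it dips 4 degrees towards the tip
- driver_grip (a point): middle of the front of the screwdriver's handle, 123 mm from the blade's end, 14 mm above the bench; near its centre of mass, a good place to grip across the handle
- pliers: red-handled pliers on the bench, a bystander
- caliper: caliper lying on the bench, a bystander
- tape_black: roll of black tape, a bystander
- spanner_17: open-ended spanner, a bystander
- check_weight: small brass check weight, 66 mm high, a bystander
- brush: flat brush with a wooden handle, a bystander

How it is judged:
On the way, in this order (a step that is already met when the one before it is completed fails the run):
1. the pawl is lifted clear of the rack with the screwdriver (value of joint pawl above 0.13 rad and contact force between driver and stand above 0.3 N), for 0.1 s.
2. the load has come down onto the rubber foot (value of joint load above 0.048 m), for 0.2 s.
At the end, for the whole second after the job is handed in: the load rests on the foot (lowered by more than 48 mm), the foot stands within 8 mm of the anvil's centre, and the screwdriver lies still and flat on the bench (grip and tip below 30 mm), not touching the tester (value of joint load above 0.048 m and horizontal distance between foot and anvil below 0.008 m and contact force between driver and stand below 0.1 N and height (world z) of each of driver_tip, driver_grip below 0.03 m and linear speed of driver below 0.05 m/s).
It fails at once if the screwdriver presses on the tester with more than 20 N in all (contact force between driver and stand above 20 N).
It fails at once if the fingers or the arm touch the tester (contact force between any of the fingers, the arm and stand above 1 N).
It fails at once if the screwdriver is dropped (falls faster than 0.7 m/s out of the hand) (linear speed of driver above 0.7 m/s and contact force between the fingers and driver below 0.1 N).
It fails at once if the foot is pushed off the anvil's centre (horizontal distance between foot and anvil above 0.01 m).
It fails at once if a bystander is moved by more than 20 mm (distance of any of pliers, caliper, tape_black, spanner_17, check_weight, brush from where it was at the start of the episode above 0.02 m).
It also fails if it takes over 72 s, if anything falls off the work surface, if the arm or the gripper's body presses on something with over 40 N, if the wrist force passes 120 N, or if a joint passes its speed limit or range.

### The arm

A 7-joint arm with a two-finger parallel gripper is mounted at the origin on a cart in front of the work surface, level with it; the furniture and walls round the work are solid. World frame = base frame: x ahead of the robot, y to its left, z up, the work surface at z = 0. Lengths are in m, angles in rad, forces in N, time in s.
With the tool pointing down it reaches from about 0.425 to 0.875 m from the base axis. Payload 4.7 kg.
Tool frame: the origin (TCP) lies between the finger pads; the fingertips stand 25 mm ahead of it and the grasp point (between the pads) lies 6 mm ahead of it; z points along the fingers, y is the direction in which the jaws open and shut (so a half turn about z gives the same grasp; the last joint's range is limited). The gripper opens to 87 mm and grips with 3 to 60 N. Pads are 19 mm wide; open, the fingers measure 117 mm over their backs; the gripper's body (75 mm by 190 mm) begins 51 mm behind the grasp point.
Start: joints at [1.184, 0.321, -0.07, 1.45, 0.023, 1.371, -0.057], TCP at [0.254, -0.599, 0.248] pointing down, gripper open.
Joint ranges: [-2.86, 2.86], [-0.3, 2.09], [-1.38, 1.24], [0.06, 2.45], [-1.56, 4.7], [0.09, 2.05], [-2.69, 2.69]. Speed limits (rad/s): [2.57, 2.57, 3.14, 3.14, 3.14, 3.14, 3.14].

### API

Orientations are given as a rotation vector (axis times angle).
In Python, from bench import * gives the robot as it stands.
- The arm moves only by the tool send_rows, never from a script. Its arguments are lists of equal length, an entry for each row: "rotation": the turn, a rotation vector about the tool's x, y, z in degrees, a list of three; "slide": the shift along the tool's x, y, z in mm, a list of three; "fingers": the gripper command: -1 is fully open, 1 is shut, values between are in proportion. In form: {"rotation": [[wx, wy, wz], ...], "slide": [[tx, ty, tz], ...], "fingers": [fingers, ...]}. A call has 1 to 12 rows; each row is the pose to reach, as a shift and turn from the pose commanded when the call began, along the tool's axes at that moment; what a row does not reach only later rows make up. A row lasts 1/10 s, in which the tool goes at most 50 mm and 8.59 degrees, less where a joint would pass 70% of its speed; a pose out of reach is approached as far as the arm can. A call with a gripper value outside its range is refused whole. The fingers move at their own pace and stop on an object; "force" is the grip in N (left out, the last holds). Time passes only in rows, so rows that repeat a pose let the fingers close. It gives the time, the measured TCP pose, the force and the opening at its end, in the units of the state.
- get_state(): the state, without advancing time (a new reading comes with each control period).
- get_image(name): name is "side" or "top"; returns the picture (384x512x3 uint8, red, green, blue); there is no depth.
- camera_model(name): a dict with "intrinsics" (3x3 intrinsics, pixels), "rvec" (rotation vector, rad) and "tvec" (3), from world to camera coordinates, as OpenCV has them. Camera axes: x right, y down, z forward; pixel columns grow to the right and rows downward; lengths in m; the calibration is good to about 2 mm. A picture is of the moment at which its call begins. camera_model takes no time and is no camera call.
- close_job(): hands the job in, once; it reports no verdict.
The state is a dict: "time": time; "joint_positions": joint angles; "qd": joint speeds; "joint_torque": joint torques, N m; "position": TCP position; "tool_rot": TCP orientation; "ft_force": force on the tool from outside, world axes, zero at the start; "torque": the same for the moment, N m; "grip_width": opening from 0.0 (shut) to 1.0 (fully open).
Only numpy, scipy, OpenCV 4.12 (cv2) and the standard library are available. Lean on these libraries where they do the work, as an engineer would, in place of code of your own. Each camera call takes 0.05 s, during which the arm holds its last target.

## Working session

There is one attempt and no reset: what is moved stays moved. The work goes in short steps, Python scripts to look and compute and a tool call to move; the robot and the scene stay as the last step left them, time stands still between calls to the robot, and variables do not carry over. Pictures are saved under pics/ and viewed, and the job is handed in when it is done.

Besides the shell and the picture viewer there is one more tool, called after ">>>" as name(argument=value, ...) on one line, values as JSON. send_rows: Moves the arm, as the interface text tells. Its arguments: {"type":"object","properties":{"rotation":{"type":"array"},"slide":{"type":"array"},"fingers":{"type":"array"},"force":{"type":"number"}},"required":["rotation","slide","fingers"]}

```bash
mkdir -p pics; ls; python3 - <<'E'
from bench import *
import cv2
s=get_state();print(s)
for n in("side","top"):
    im=get_image(n);cv2.imwrite(f"pics/{n}0.png",im[:,:,::-1]);print(camera_model(n))
E
```

```text
pics
{'time': 0.0, 'joint_positions': array([ 1.18412746,  0.32183521, -0.07007443,  1.45168774,  0.02260885,
        1.37078473, -0.05691337]), 'qd': array([-0.0012869 ,  0.00018553,  0.0002052 ,  0.00028063, -0.00017169,
       -0.00047183,  0.00028321]), 'joint_torque': array([-1.34168960e-03, -4.91291285e+01, -4.04707426e-01, -3.12528706e+01,
       -6.38995506e-02,  4.36739030e-02,  1.82643525e-04]), 'position': array([ 0.25333146, -0.5980491 ,  0.24644706]), 'tool_rot': array([-3.07689948e+00, -6.24965138e-01,  7.71138832e-04]), 'ft_force': array([0.37044541, 0.34324258, 0.10171293]), 'torque': array([0.01991819, 0.01406418, 0.00121171]), 'grip_width': 1.0015517484072625}
{'intrinsics': array([[416.78713625,   0.        , 259.74429785],
       [  0.        , 416.78713625, 185.89124256],
       [  0.        ,   0.        ,   1.        ]]), 'rvec': array([ 2.08884075, -0.01937262, -0.01671418]), 'tvec': array([-0.48959005,  0.10349653,  1.40301744])}
{'intrinsics': array([[352.9969944 ,   0.        , 259.3869304 ],
       [  0.        , 352.9969944 , 187.10681507],
       [  0.        ,   0.        ,   1.        ]]), 'rvec': array([ 2.12583294, -2.16549862,  0.13631488]), 'tvec': array([-0.00578731,  0.53579089,  1.31123411])}
```

View pics/side0.png

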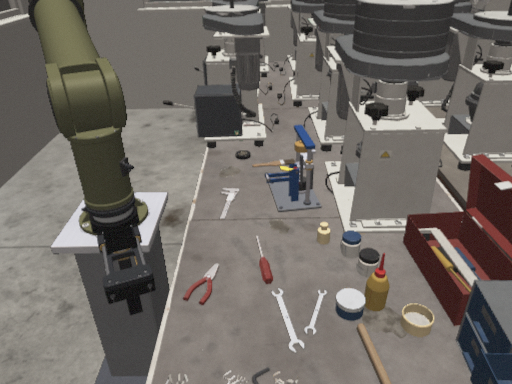

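View pics/top0.png

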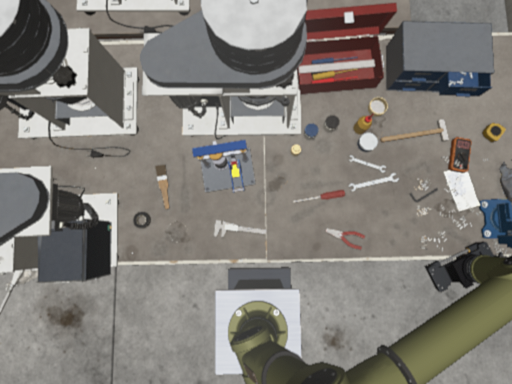

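```bash
cat > h.py <<'E'
import numpy as np, cv2
from bench import *
def cam(n):
    m=camera_model(n);K=np.array(m["intrinsics"]);R,_=cv2.Rodrigues(np.array(m["rvec"]));t=np.array(m["tvec"]);return K,R,t
def ray(n,uv):
    K,R,t=cam(n);d=R.T@np.linalg.solve(K,np.array([uv[0],uv[1],1.]));return -R.T@t,d
def plane(n,uv,z):
    o,d=ray(n,uv);return o+d*(z-o[2])/d[2]
def proj(n,P):
    K,R,t=cam(n);p=K@(R@np.array(P,float)+t);return p[:2]/p[2]
def tri(us,ut):
    A=[];b=[]
    for n,uv in(("side",us),("top",ut)):
        o,d=ray(n,uv);d=d/np.linalg.norm(d);M=np.eye(3)-np.outer(d,d);A.append(M);b.append(M@o)
    return np.linalg.solve(sum(A),sum(b))
def snap(n,f,box=None,k=6,show=True):
    im=get_image(n)[:,:,::-1]
    im=np.ascontiguousarray(im); cv2.imwrite(f"pics/{f}_full.png",im)
    if box: 
        x0,y0,x1,y1=box; cv2.imwrite(f"pics/{f}.png",cv2.resize(im[y0:y1,x0:x1],None,fx=k,fy=k,interpolation=cv2.INTER_CUBIC))
    return im
E
python3 - <<'E'
import cv2
a=cv2.imread("pics/top0.png");b=cv2.imread("pics/side0.png")
cv2.imwrite("pics/t1.png",cv2.resize(a[130:210,180:360],None,fx=4.4,fy=4.4,interpolation=cv2.INTER_CUBIC))
cv2.imwrite("pics/s1.png",cv2.resize(b[115:215,240:340],None,fx=6,fy=6,interpolation=cv2.INTER_CUBIC))
cv2.imwrite("pics/s2.png",cv2.resize(b[225:295,220:340],None,fx=6,fy=6,interpolation=cv2.INTER_CUBIC))
E
```

```text
(no output)
```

View pics/t1.png

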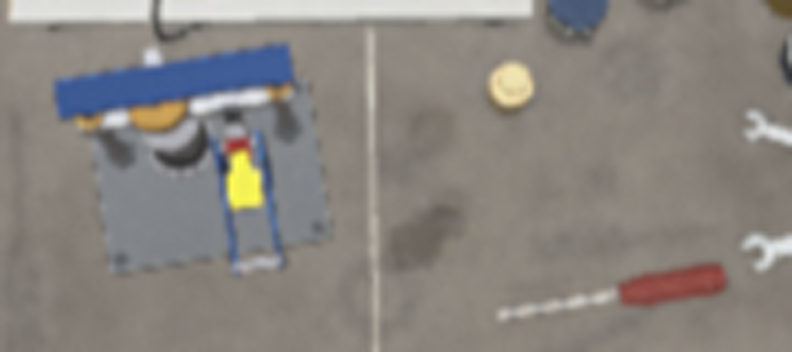

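View pics/s1.png

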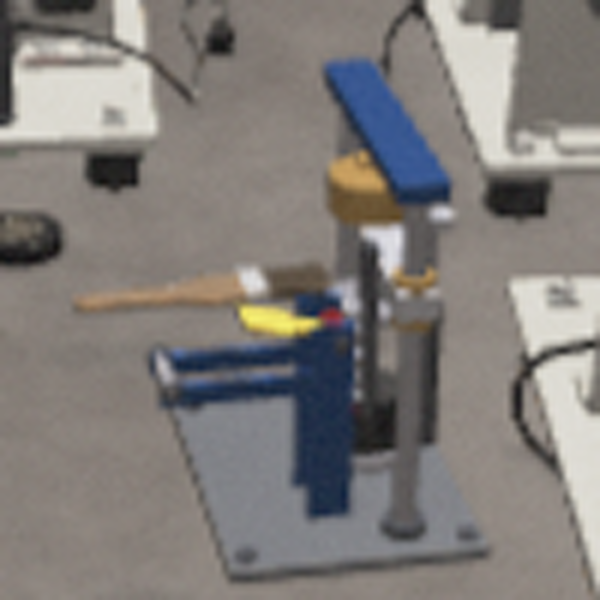

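View pics/s2.png

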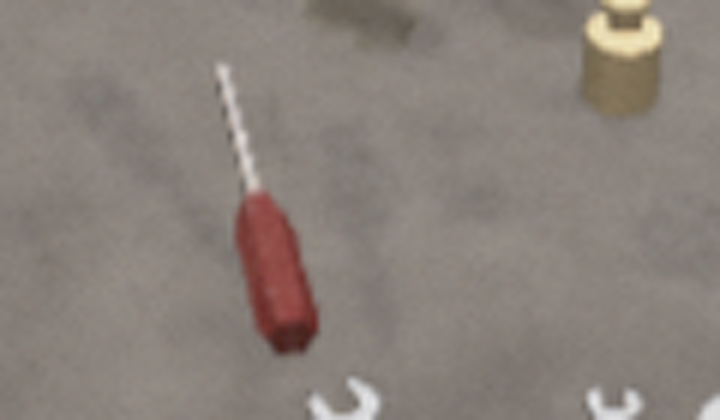

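```bash
cat > loc.py <<'E'
from h import *
T=lambda x,y:(180+(x+.5)/4.4-.5,130+(y+.5)/4.4-.5)
S=lambda x,y:(240+(x+.5)/6-.5,115+(y+.5)/6-.5)
S2=lambda x,y:(220+(x+.5)/6-.5,225+(y+.5)/6-.5)
fl=plane("top",T(112,272),.012);fr=plane("top",T(331,239),.012)
print("top fl fr",fl,fr,np.linalg.norm(fl-fr))
sfr=plane("side",S(230,574),.012);sbr=plane("side",S(488,548),.012)
print("side fr br",sfr,sbr,np.linalg.norm(sfr-sbr))
print("bar top z.109",plane("top",T(237,267),.109),plane("top",T(281,260),.109))
print("yoke", [plane("top",T(*p),.235) for p in((55,80),(290,43),(295,85),(63,120))])
print("side bar",[plane("side",S(*p),.109) for p in((157,355),(170,390))])
print("tip",plane("top",T(500,315),.004),plane("side",S2(222,65),.004))
print("handle",[plane("top",T(*p),.014) for p in((620,293),(725,277))],[plane("side",S2(*p),.014) for p in((257,192),(292,335))])
E
python3 loc.py
```

```text
top fl fr [0.52609159 0.19607383 0.012     ] [0.55181929 0.0020111  0.012     ] 0.19576071695542072
side fr br [5.50780838e-01 1.53251748e-04 1.20000000e-02] [0.69753113 0.02152861 0.012     ] 0.14829886388187508
bar top z.109 [0.51580298 0.07740126 0.109     ] [0.52090279 0.04121719 0.109     ]
yoke [array([0.6438347 , 0.20282462, 0.235     ]), array([0.66876875, 0.02566503, 0.235     ]), array([0.63627202, 0.02231191, 0.235     ]), array([0.6129697 , 0.19656046, 0.235     ])]
side bar [array([0.51284374, 0.07957388, 0.109     ]), array([0.51921522, 0.03817995, 0.109     ])]
tip [ 0.48226787 -0.14600833  0.004     ] [ 0.47912457 -0.12735081  0.004     ]
handle [array([ 0.4987102 , -0.25094108,  0.014     ]), array([ 0.5110906 , -0.34355378,  0.014     ])] [array([ 0.49589992, -0.24192986,  0.014     ]), array([ 0.51005228, -0.34014357,  0.014     ])]
```

```bash
cat >> h.py <<'E'
psi=np.deg2rad(8.);EX=np.array([np.cos(psi),np.sin(psi),0]);EY=np.array([-np.sin(psi),np.cos(psi),0])
BAR=np.array([.5172,.0592,.109]);ORG=BAR+.1*EX+.035*EY;ORG[2]=0
def st(x,y,z): return ORG+EX*x/1e3+EY*y/1e3+np.array([0,0,z/1e3])
E
python3 - <<'E'
from h import *
for n in("side","top"):
    print(n,"cam",ray(n,(0,0))[0])
im=cv2.imread("pics/side0.png").astype(int)
m=(im[...,2]>140)&(im[...,1]>120)&(im[...,0]<90)
for u in range(275,300):
    r=np.where(m[150:185,u])[0]
    if len(r):print(u,r.min()+150,r.max()+150,end=' | ')
print()
for z in(117,123,127,133,136):
    print(z,[proj("side",st(x,y,z)).round(1) for x in(-58,-45,-22) for y in (-48,-22)])
c=np.ascontiguousarray(cv2.imread("pics/side0.png")[145:185,262:302]);cv2.imwrite("pics/s3.png",cv2.resize(c,None,fx=15,fy=15,interpolation=cv2.INTER_NEAREST))
t=cv2.imread("pics/top0.png").astype(int)
m=(t[...,2]>140)&(t[...,1]>120)&(t[...,0]<90);v,u=np.where(m[150:200,215:260]);print("top tab",u.min()+215,u.max()+215,v.min()+150,v.max()+150)
print([proj("top",st(x,-35,125)).round(1) for x in(-58,-22)])
E
```

```text
side cam [ 0.4971164  -1.17101707  0.77489495]
top cam [ 0.3514255  -0.02758294  1.3719255 ]
281 169 169 | 282 169 169 | 283 169 170 | 285 170 170 | 286 170 170 | 287 170 170 | 288 170 170 | 289 170 170 | 290 170 170 | 
117 [array([280.2, 175.2]), array([278.8, 171.6]), array([284. , 174.9]), array([282.5, 171.3]), array([290.8, 174.3]), array([289.2, 170.7])]
123 [array([280.2, 173.6]), array([278.8, 170. ]), array([284.1, 173.3]), array([282.6, 169.7]), array([290.8, 172.7]), array([289.2, 169.1])]
127 [array([280.2, 172.5]), array([278.8, 169. ]), array([284.1, 172.2]), array([282.6, 168.7]), array([290.9, 171.6]), array([289.2, 168.1])]
133 [array([280.2, 170.9]), array([278.8, 167.4]), array([284.1, 170.6]), array([282.6, 167.1]), array([290.9, 170. ]), array([289.3, 166.5])]
136 [array([280.2, 170.1]), array([278.8, 166.6]), array([284.1, 169.8]), array([282.6, 166.3]), array([290.9, 169.2]), array([289.3, 165.7])]
top tab 215 243 151 176
[array([236.5, 177.8]), array([235., 168.])]
```

View pics/s3.png

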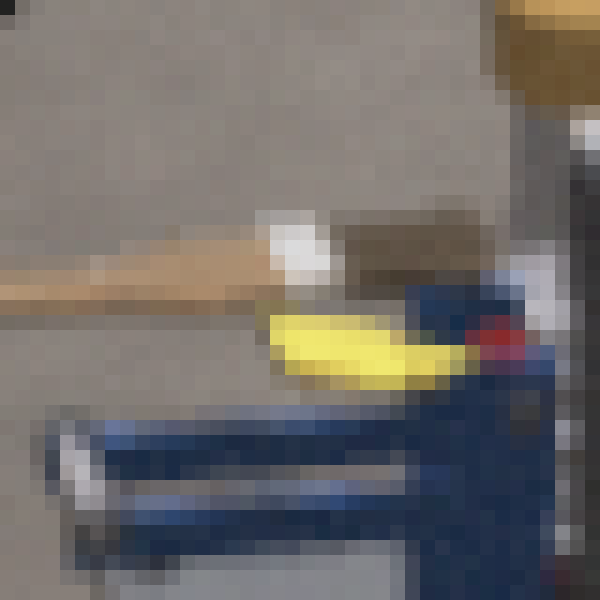

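```bash
python3 - <<'E'
from h import *
print("bar ends",[proj("side",st(-100,y,z)).round(1) for y in(-17,-53) for z in(109,101)])
print("pivot",proj("side",st(-4,-35,125)),proj("side",st(-4,-35,131)))
print("bracket near plate top corners",[proj("side",st(x,y,137)).round(1) for x in(-22,4) for y in(-15,-55)])
print("base",[proj("side",st(x,y,12)).round(1) for x in(-75,75) for y in(-100,100)])
print("base top",[proj("top",st(x,y,12)).round(1) for x in(-75,75) for y in(-100,100)])
print("yoke",[proj("side",st(x,y,235)).round(1) for x in(-0,40) for y in(-90,90)])
E
```

```text
bar ends [array([266.3, 174.1]), array([266.3, 176.2]), array([268. , 179.1]), array([268.1, 181.2])]
pivot [295.28553903 169.91058354] [295.32524632 168.32388896]
bracket near plate top corners [array([288.9, 164.5]), array([291.4, 169.9]), array([296.4, 163.9]), array([299.1, 169.2])]
base [array([278. , 210.5]), array([268.2, 181.9]), array([321.6, 206.3]), array([307.2, 178.4])]
base top [array([255.8, 184.1]), array([205. , 192.2]), array([249.9, 147. ]), array([199.8, 154.9])]
yoke [array([301.2, 146.5]), array([289.3, 125.6]), array([313.7, 145.5]), array([300.5, 124.8])]
```

```bash
cat >> h.py <<'E'
from scipy.spatial.transform import Rotation as Ro
def toolR(az_x,pitch=0):
    # tool x (blade) azimuth deg, blade tip up by pitch deg, tool z down at pitch 0
    R=Ro.from_euler('z',az_x,degrees=True)*Ro.from_euler('y',-pitch,degrees=True)*Ro.from_euler('x',180,degrees=True)
    return R
def rel(Rt,pt,s=None):
    s=s or get_state();R0=Ro.from_rotvec(s["tool_rot"]);
    print("t",round(s["time"],2),"pos",np.round(s["position"],4),"F",np.round(s["ft_force"],2),"w",round(s["grip_width"],3))
    print("rot",(R0.inv()*Rt).as_rotvec(degrees=True).round(2),"slide",(R0.inv().apply(np.array(pt)-s["position"])*1e3).round(1))
E
python3 - <<'E'
from h import *
print(toolR(97.6).as_matrix().round(2))
rel(toolR(97.6),(.500,-.261,.12))
E
```

```text
[[-0.13  0.99  0.  ]
 [ 0.99  0.13  0.  ]
 [ 0.    0.   -1.  ]]
t 0.1 pos [ 0.2534 -0.5981  0.2466] F [-1.32  0.57  0.58] w 1.001
rot [-9.000e-02 -6.000e-02 -7.464e+01] slide [ 358.6 -214.   126.9]
```

>>> send_rows(rotation=[[0,0,-8],[0,0,-16],[0,0,-24],[0,0,-32],[0,0,-40],[0,0,-48],[0,0,-56],[0,0,-64],[0,0,-72],[0,0,-74.6],[0,0,-74.6],[0,0,-74.6]], slide=[[35,-21,0],[72,-43,10],[108,-64,20],[144,-86,35],[180,-107,50],[216,-129,65],[252,-150,80],[288,-172,95],[324,-193,110],[350,-208,120],[358.6,-214,127],[358.6,-214,127]], fingers=[-1,-1,-1,-1,-1,-1,-1,-1,-1,-1,-1,-1])

```text
time: 1.3
position: [0.5001, -0.2597, 0.1192]
tool_rot: [-2.066, -2.364, 0.0]
ft_force: [0.1, -0.2, 0.6]
grip_width: 1.005
```

```bash
python3 - <<'E'
from h import *
a=snap("top","t2",(250,140,370,230),6)
b=snap("side","s4",(200,190,320,290),6)
rel(toolR(97.6),(.500,-.261,.028))
print(get_state()["joint_positions"].round(2))
E
```

```text
t 1.4 pos [ 0.4993 -0.2633  0.1205] F [ 0.56 -0.2  -0.48] w 1.001
rot [-0.06  0.05 -0.17] slide [ 2.3  1.1 92.5]
[ 0.83  0.27 -0.45  1.8   0.13  1.1   0.46]
```

View pics/t2.png

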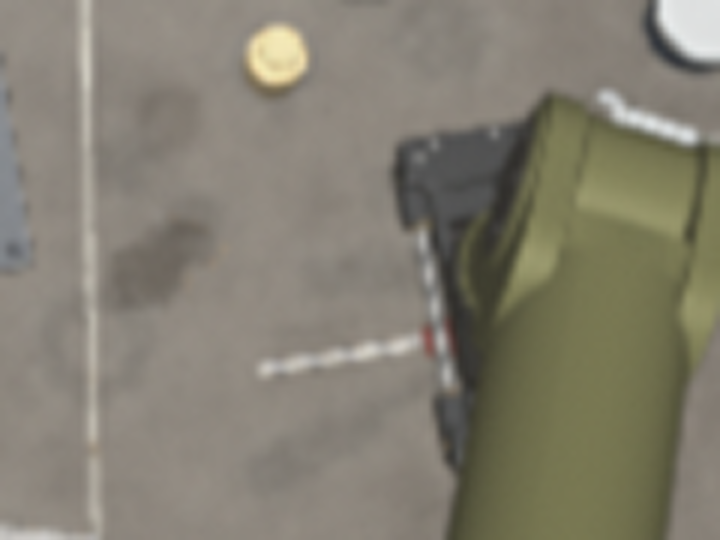

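View pics/s4.png

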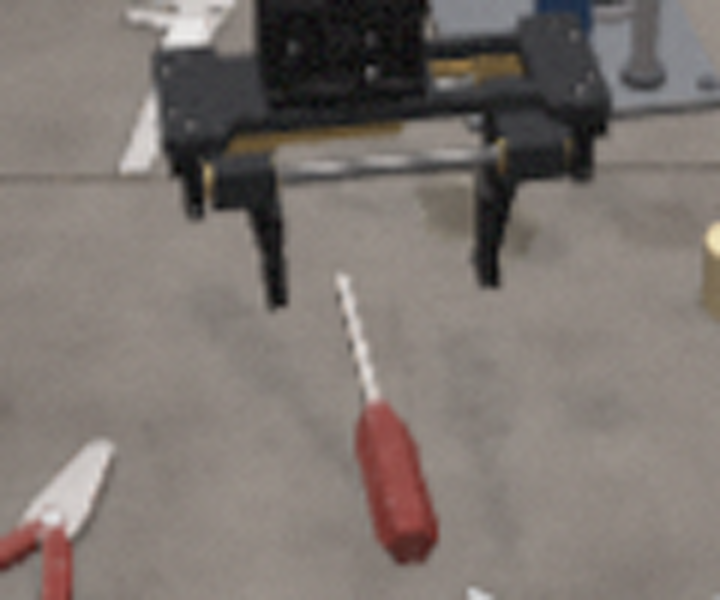

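>>> send_rows(rotation=[[0,0,0],[0,0,0],[0,0,0],[0,0,0],[0,0,0],[0,0,0],[0,0,0],[0,0,0],[0,0,0],[0,0,0],[0,0,0],[0,0,0]], slide=[[0,0,30],[0,0,55],[0,0,75],[0,0,84],[0,0,90],[0,0,90],[0,0,90],[0,0,90],[0,0,90],[0,0,90],[0,0,90],[0,0,90]], fingers=[-1,-1,-1,-1,-1,-1,0.3,0.3,0.3,0.3,0.3,0.3], force=30)

```text
time: 2.6
position: [0.5003, -0.2616, 0.0307]
tool_rot: [2.07, 2.363, -0.0]
ft_force: [-0.3, -0.0, -0.0]
grip_width: 0.539
```

```bash
python3 - <<'E'
from h import *
for i in range(4):
    s=get_state();print(s["time"],s["position"],s["ft_force"],s["grip_width"])
    get_image("top")
b=snap("side","s5",(200,190,320,290),6)
E
```

```text
2.6 [ 0.500308   -0.26159366  0.03065111] [-0.34002077 -0.03475067 -0.03712847] 0.5394987210766551
2.65 [ 0.50027558 -0.26155293  0.03057904] [ 0.57628547  0.12361092 -0.07749717] 0.4938759699294465
2.7 [ 0.5002484  -0.26157215  0.03054551] [-0.11030721 -1.03423064 -0.33680569] 0.4495946882974406
2.75 [ 0.50025787 -0.26154591  0.03052799] [-0.36424594  0.5752929  -0.33963451] 0.40926057730362086
```

View pics/s5.png

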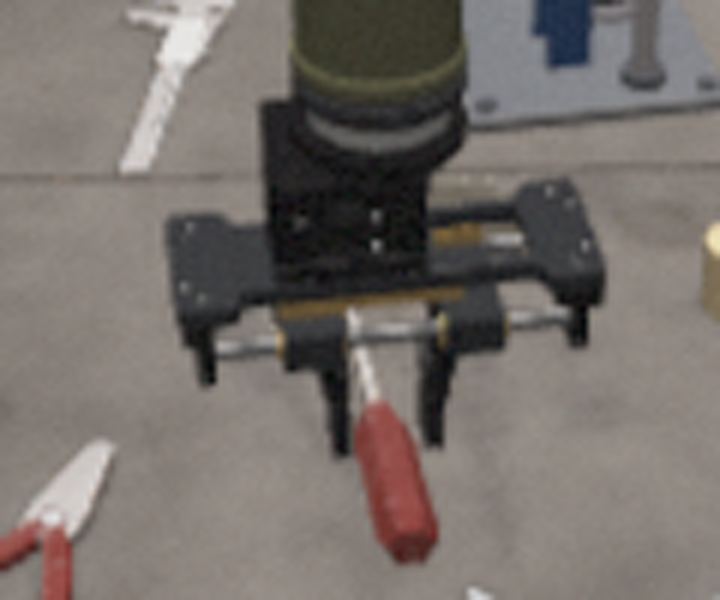

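>>> send_rows(rotation=[[0,0,0],[0,0,0],[0,0,0],[0,0,0],[0,0,0],[0,0,0],[0,0,0],[0,0,0]], slide=[[0,0,0],[0,0,0],[0,0,0],[0,0,0],[0,0,0],[0,0,0],[0,0,0],[0,0,0]], fingers=[0.5,0.6,0.7,0.9,0.9,0.9,0.9,0.9], force=40)

```text
time: 3.65
position: [0.5002, -0.2615, 0.0305]
tool_rot: [-2.07, -2.363, 0.0]
ft_force: [-0.1, -0.2, 0.4]
grip_width: 0.256
```

>>> send_rows(rotation=[[0,0,0],[0,0,0],[0,0,0],[0,0,0],[0,0,0],[0,0,0],[0,0,0],[0,0,0],[0,0,0],[0,0,0]], slide=[[0,0,-8],[0,0,-20],[0,0,-35],[0,0,-50],[0,0,-70],[0,0,-90],[0,0,-110],[0,0,-125],[0,0,-130],[0,0,-130]], fingers=[0.9,0.9,0.9,0.9,0.9,0.9,0.9,0.9,0.9,0.9])

```text
time: 4.65
position: [0.5007, -0.2618, 0.1616]
tool_rot: [2.069, 2.362, 0.0]
ft_force: [0.5, 0.4, -1.3]
grip_width: 0.26
```

```bash
python3 - <<'E'
from h import *
a=snap("top","t3",(250,140,370,230),6)
b=snap("side","s6",(190,160,310,260),6)
s=get_state();print(s)
E
```

```text
{'time': 4.75, 'joint_positions': array([ 0.84256365,  0.23220632, -0.46243796,  1.76514538,  0.11165599,
        1.17140785,  0.47917792]), 'qd': array([-0.00139424,  0.01029394,  0.00228713,  0.00771107,  0.0010775 ,
       -0.00175937,  0.00088639]), 'joint_torque': array([-2.83888704e-02, -4.05352592e+01, -3.15729462e+00, -3.01931012e+01,
       -1.82011630e-02,  3.63993121e-02,  1.37059331e-03]), 'position': array([ 0.49973665, -0.26137985,  0.15984841]), 'tool_rot': array([-2.06932438e+00, -2.36218887e+00,  6.26069853e-04]), 'ft_force': array([-0.54944489, -0.53419527, -1.68929133]), 'torque': array([-0.02035368, -0.10239819,  0.02102047]), 'grip_width': 0.25944486795396315}
```

View pics/t3.png

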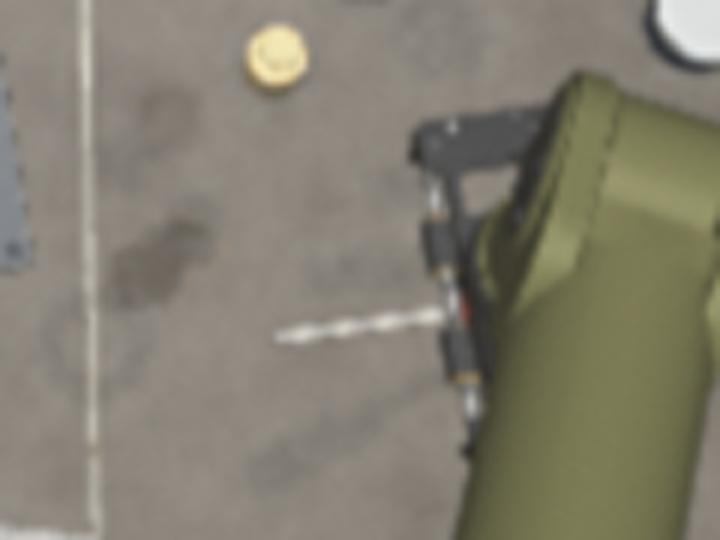

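View pics/s6.png

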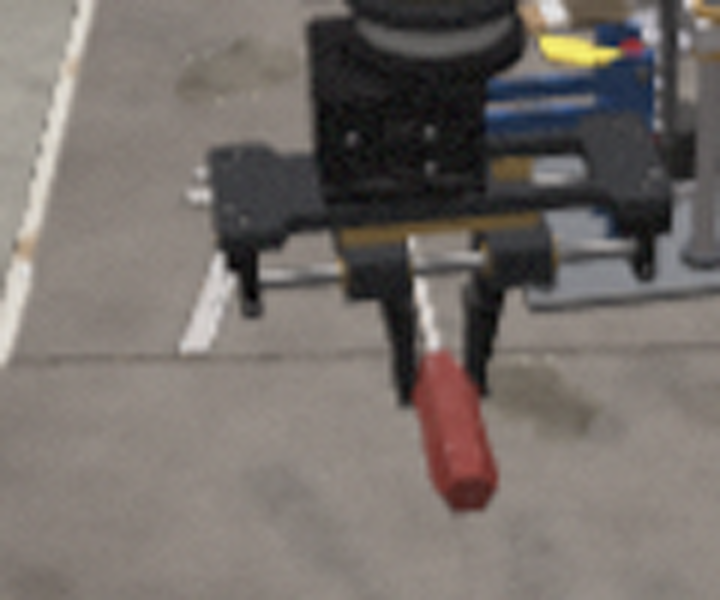

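```bash
python3 - <<'E'
from h import *
uv=(250+276.5/6-.5,140+338.5/6-.5)
for z in (.12,.13,.134,.14):print(plane("top",uv,z))
d=np.array([-np.sin(np.deg2rad(7.6)),np.cos(np.deg2rad(7.6)),0])
print("expected",np.array([.5,-.261,0])+.123*d)
# pre-insert pose: tip 60 mm before bar, driver pitch -2 -> tool pitch ~ +2.6
E
```

```text
[ 0.48992757 -0.14485383  0.12      ]
[ 0.48882126 -0.14391711  0.13      ]
[ 0.48837874 -0.14354242  0.134     ]
[ 0.48771495 -0.14298038  0.14      ]
expected [ 0.48373246 -0.13908049  0.        ]
```

```bash
python3 - <<'E'
from h import *
p=BAR+EX*(.056-.122)-.06*EY;p[2]=.22
print(p);rel(toolR(8),p)
E
```

```text
[ 0.46019269 -0.00940151  0.22      ]
t 4.75 pos [ 0.4997 -0.2614  0.1598] F [-0.55 -0.53 -1.69] w 0.259
rot [-8.000e-02  2.000e-02  8.956e+01] slide [255.   -6.1 -60. ]
```

>>> send_rows(rotation=[[0,0,5],[0,0,12],[0,0,20],[0,0,28],[0,0,36],[0,0,44],[0,0,52],[0,0,60],[0,0,68],[0,0,76],[0,0,84],[0,0,89.6]], slide=[[5,0,-20],[15,0,-40],[35,0,-55],[60,-1,-60],[85,-2,-60],[115,-3,-60],[145,-4,-60],[175,-5,-60],[205,-5,-60],[230,-6,-60],[245,-6,-60],[255,-6,-60]], fingers=[0.9,0.9,0.9,0.9,0.9,0.9,0.9,0.9,0.9,0.9,0.9,0.9])

```text
time: 5.95
position: [0.4599, -0.0079, 0.2195]
tool_rot: [-3.134, -0.214, 0.003]
ft_force: [-0.2, -0.5, -0.5]
grip_width: 0.263
```

>>> send_rows(rotation=[[0,4,0],[0,8,0],[0,12,0],[0,16,0],[0,18,0],[0,18,0],[0,18,0]], slide=[[0,0,0],[0,0,0],[0,0,0],[0,0,0],[0,0,0],[0,0,0],[0,0,0]], fingers=[0.9,0.9,0.9,0.9,0.9,0.9,0.9])

```text
time: 6.65
position: [0.4603, -0.0088, 0.2199]
tool_rot: [-3.074, -0.216, -0.484]
ft_force: [0.5, -0.8, -0.0]
grip_width: 0.257
```

```bash
python3 - <<'E'
from h import *
a=snap("top","t4",(190,120,310,210),6)
b=snap("side","s7",(190,100,320,200),6)
p=BAR+EX*(.056-.122)-.06*EY;p[2]=.2
rel(toolR(8,20),p)
s=get_state();print(s["joint_positions"],s["tool_rot"],Ro.from_rotvec(s["tool_rot"]).as_matrix().round(3))
E
```

```text
t 6.75 pos [ 0.461  -0.0092  0.2207] F [ 0.8   0.15 -1.22] w 0.256
rot [0.01 2.02 0.02] slide [-7.2  0.1 19.4]
[ 0.48837545 -0.30004866 -0.4099385   2.14617583 -0.22329611  0.9733266
 -1.25605129] [-3.07436033 -0.21541846 -0.48628592] [[ 0.942  0.139  0.306]
 [ 0.133 -0.99   0.043]
 [ 0.309  0.    -0.951]]
```

View pics/t4.png

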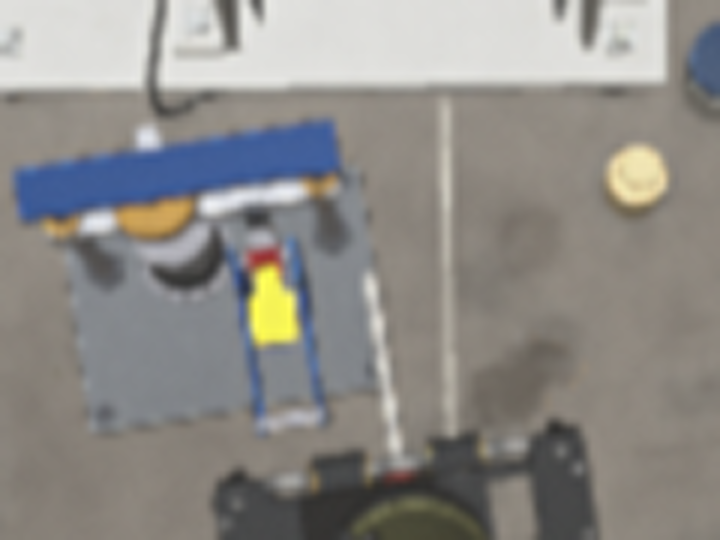

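View pics/s7.png

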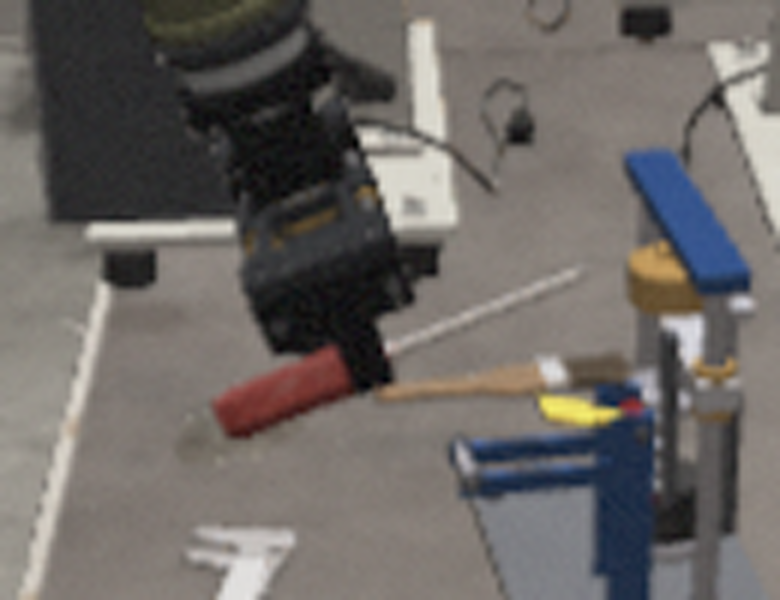

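```bash
cat >> h.py <<'E'
def loc(P): d=P-ORG;return np.array([d@EX,d@EY,d[2]])*1e3
E
python3 - <<'E'
from h import *
f=lambda x,y,x0,y0:(x0+(x+.5)/6-.5,y0+(y+.5)/6-.5)
tip=tri(f(579,267,190,100),f(368,272,190,120))
base=tri(f(388,349,190,100),f(398,460,190,120))
print(tip,base,loc(tip),loc(base));d=tip-base;print(np.linalg.norm(d),np.rad2deg(np.arcsin(d[2]/np.linalg.norm(d))),np.rad2deg(np.arctan2(d[1],d[0])))
for n,uv in(("side",f(579,267,190,100)),("top",f(368,272,190,120))):print(n,uv,proj(n,tip))
s=get_state();print(tip-s["position"])
# tab points triangulated
print("tab free end near corner(underside?)", loc(tri(f(542,418,190,100),f(299,340,190,120))), "far",loc(tri(f(540,398,190,100),f(252,345,190,120))))
print("bar ends",loc(tri(f(462,446,190,100),f(260,420,190,120))),loc(tri(f(470,480,190,100),f(323,412,190,120))))
E
```

```text
[0.57762293 0.00851725 0.24925673] [ 0.47900594 -0.0053918   0.21155329] [-47.21877276 -93.59875891 249.2567259 ] [-146.81180161  -93.64761158  211.55329076]
0.10649095174698307 20.735412762955598 8.02810489138172
side (286.0833333333333, 144.08333333333334) [286.62377719 143.96553477]
top (250.91666666666666, 164.91666666666666) [250.94010675 165.44183072]
[0.11660042 0.01772506 0.02859168]
tab free end near corner(underside?) [-57.80571273 -46.7686596  138.8694854 ] far [-54.79092129 -18.86933862 136.73949797]
bar ends [-97.33677746 -15.03713244 108.65156085] [-98.71564584 -53.17182034 107.53076756]
```

```bash
cat >> h.py <<'E'
TIP=Ro.from_rotvec([-3.07436033,-0.21541846,-0.48628592]).inv().apply([.1166,.0177,.0286])
def tcp_for(tip_local,pitch,tipt=None):
    R=toolR(8,pitch);return R,st(*tip_local)-R.apply(TIP if tipt is None else tipt)
E
python3 - <<'E'
from h import *
print(TIP)
R,p=tcp_for((-40,-93,140),2);print(p);rel(R,p)
R,p=tcp_for((-40,-93,121),2);print(p);rel(R,p)
E
```

```text
[ 0.12099902 -0.001264    0.00918967]
[ 0.46479797 -0.00801105  0.14496127]
t 6.75 pos [ 0.461  -0.0092  0.2207] F [ 0.8   0.15 -1.22] w 0.256
rot [ 1.000e-02 -1.598e+01  2.000e-02] slide [-19.6  -0.7  73.2]
[ 0.46479797 -0.00801105  0.12596127]
t 6.75 pos [ 0.461  -0.0092  0.2207] F [ 0.8   0.15 -1.22] w 0.256
rot [ 1.000e-02 -1.598e+01  2.000e-02] slide [-25.5  -0.7  91.3]
```

>>> send_rows(rotation=[[0,-4,0],[0,-8,0],[0,-12,0],[0,-16,0],[0,-16,0],[0,-16,0],[0,-16,0]], slide=[[-6,0,20],[-12,0,45],[-18,0,70],[-23,0,85],[-25.5,-0.7,91],[-25.5,-0.7,91],[-25.5,-0.7,91]], fingers=[0.9,0.9,0.9,0.9,0.9,0.9,0.9])

```text
time: 7.45
position: [0.4646, -0.0086, 0.1267]
tool_rot: [-3.131, -0.217, -0.057]
ft_force: [-0.3, -0.1, -0.2]
grip_width: 0.26
```

```bash
python3 - <<'E'
from h import *
a=snap("top","t5",(190,120,310,210),6)
b=snap("side","s8",(200,130,320,220),6)
R,p=tcp_for((-40,-93,121),2);rel(R,p)
s=get_state();print(s["joint_positions"].round(3))
E
```

```text
t 7.55 pos [ 0.4648 -0.0087  0.1273] F [-0.62 -0.47 -1.15] w 0.259
rot [ 0.08 -0.14 -0.07] slide [ 0.  -0.7  1.3]
[ 0.489  0.022 -0.526  2.052  0.01   1.033 -1.475]
```

View pics/t5.png

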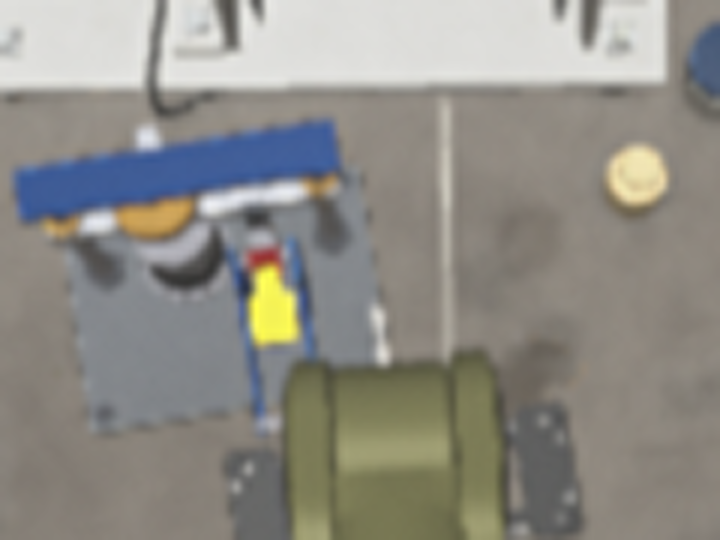

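View pics/s8.png

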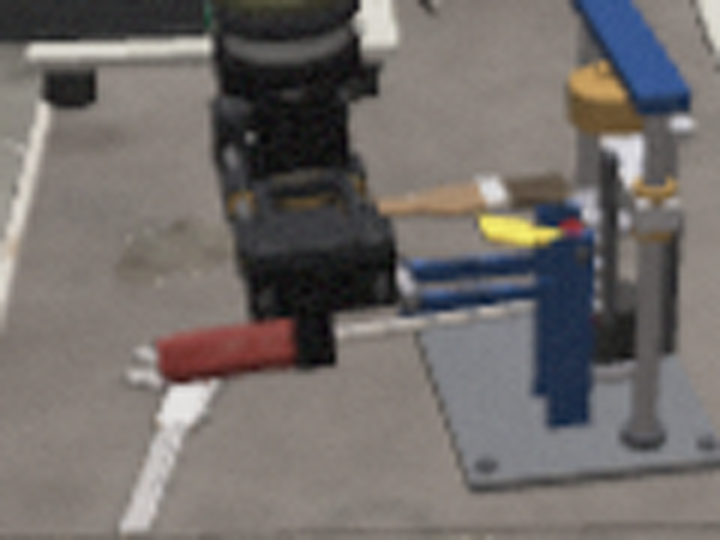

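```bash
python3 - <<'E'
from h import *
f=lambda x,y,x0,y0:(x0+(x+.5)/6-.5,y0+(y+.5)/6-.5)
tip=tri(f(537,308,200,130),f(373,308,190,120));print(tip,loc(tip))
for n,uv in(("side",f(537,308,200,130)),("top",f(373,308,190,120))):print(n,np.array(uv)-proj(n,tip))
# shank at handle from side only using plane containing local y=-93: 
def vpl(uv,y):
    o,d=ray("side",uv);n=EY;k=(st(0,y,0)-o)@n/(d@n);return loc(o+k*d)
for uv in((537,308),(450,321),(340,333),(235,348)):print(vpl(f(*uv,200,130),-94))
for uv in((483,225),(482,237),(500,243),(530,245)):print("tab",vpl(f(*uv,200,130),-48))
print("bar",vpl(f(405,284,200,130),-35))
a=cv2.imread("pics/s8_full.png")[160:195,255:300];cv2.imwrite("pics/s9.png",cv2.resize(a,None,fx=16,fy=16,interpolation=cv2.INTER_NEAREST))
E
```

```text
[0.58565298 0.01017181 0.11753009] [-39.03660336 -93.07786276 117.53009393]
side [ 0.49919965 -0.09820347]
top [0.02153576 0.4555678 ]
[-37.59156522 -94.         118.25180069]
[-85.29843719 -94.         115.05601445]
[-145.14765323  -94.          113.77255171]
[-201.84878627  -94.          110.38628874]
tab [-58.57308717 -48.         147.3807938 ]
tab [-59.10184762 -48.         140.01548758]
tab [-48.98098313 -48.         135.32236698]
tab [-32.06639326 -48.         132.45321391]
bar [-100.29592946  -35.          107.72925608]
```

View pics/s9.png

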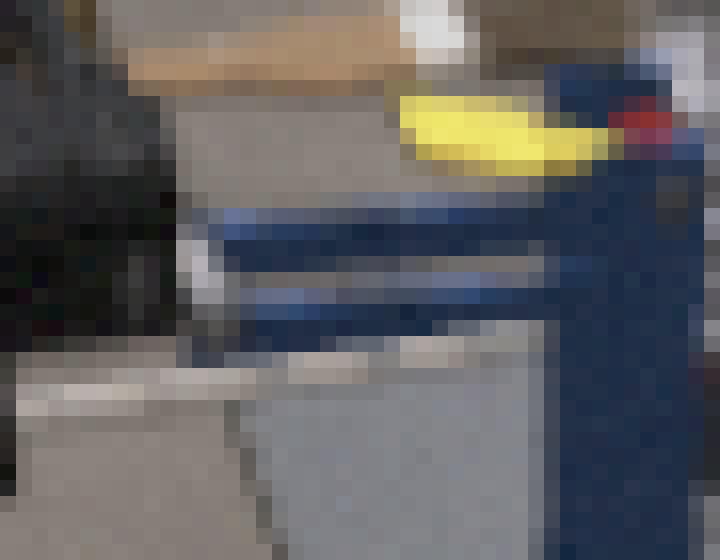

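>>> send_rows(rotation=[[0,0,0],[0,0,0],[0,0,0],[0,0,0],[0,0,0],[0,0,0],[0,0,0],[0,0,0],[0,0,0]], slide=[[0,0,-3],[0,-8,-3],[0,-18,-3],[0,-28,-3],[0,-38,-3],[0,-47,-3],[0,-54,-3],[0,-58,-3],[0,-58,-3]], fingers=[0.9,0.9,0.9,0.9,0.9,0.9,0.9,0.9,0.9])

```text
time: 8.45
position: [0.4563, 0.0497, 0.1291]
tool_rot: [-3.131, -0.22, -0.055]
ft_force: [-0.4, -1.0, -1.1]
grip_width: 0.259
```

```bash
python3 - <<'E'
from h import *
a=snap("top","t6",(190,120,310,210),6)
b=snap("side","s10",(200,130,320,220),6)
s=get_state();print(s["joint_positions"].round(3),s["position"],s["ft_force"],s["time"])
a=cv2.imread("pics/s10_full.png")[155:190,255:300];cv2.imwrite("pics/s11.png",cv2.resize(a,None,fx=16,fy=16,interpolation=cv2.INTER_NEAREST))
E
```

```text
[ 0.425  0.01  -0.587  2.059  0.008  1.039 -1.598] [0.45637446 0.04879299 0.12904878] [ 0.00784216 -0.10899492 -1.19673599] 8.55
```

View pics/t6.png

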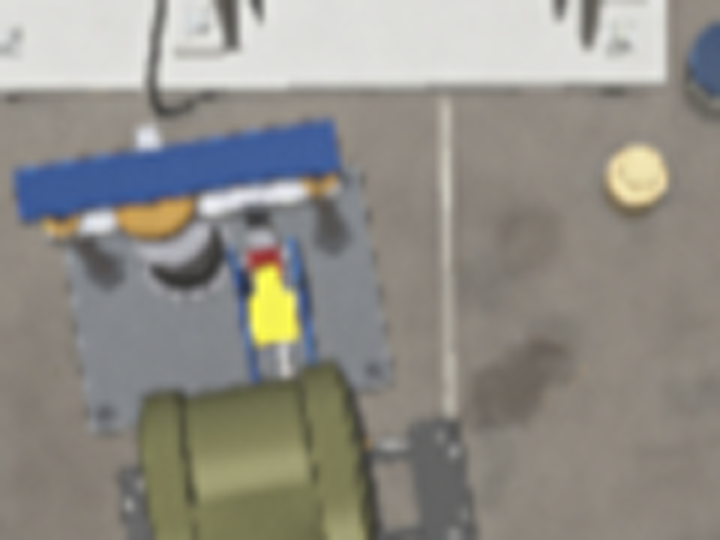

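View pics/s11.png

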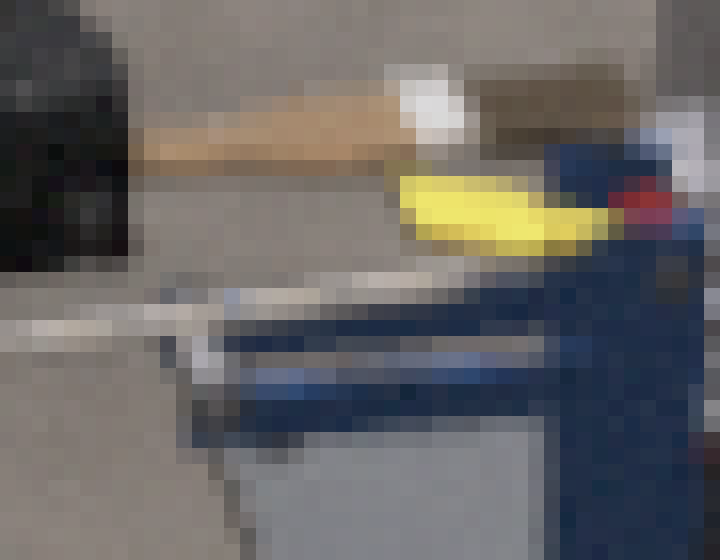

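```bash
cat > lev.py <<'E'
from h import *
t2=toolR(8,2).inv().apply(st(-39,-93,117.5)-np.array([.4648,-.0087,.127]))
print("TIP a,b",TIP,t2)
TT=(TIP+t2)/2; DEL=2.4
def pose(phi,s=60,up=0,y=-35):
    a=np.deg2rad(phi)
    C=np.array([-100,y,109+up])+3.2*np.array([-np.sin(a),0,np.cos(a)])
    tip=C+s*np.array([np.cos(a),0,np.sin(a)])
    return tcp_for(tip,phi-DEL,TT)
E
python3 - <<'E'
from lev import *
s=get_state()
for phi,up in((4.5,5),(4.5,0),(8,0),(12,0),(14,0),(16,0),(18,0),(20,0),(22,0)):
    R,p=pose(phi,60,up);print(phi,up);rel(R,p,s)
E
```

```text
TIP a,b [ 0.12099902 -0.001264    0.00918967] [ 0.12193383 -0.00194653  0.01376381]
4.5 5
t 8.55 pos [0.4564 0.0488 0.129 ] F [ 0.01 -0.11 -1.2 ] w 0.258
rot [ 0.02  0.11 -0.05] slide [-0.6 -0.2  0.1]
4.5 0
t 8.55 pos [0.4564 0.0488 0.129 ] F [ 0.01 -0.11 -1.2 ] w 0.258
rot [ 0.02  0.11 -0.05] slide [-0.7 -0.2  5.1]
8 0
t 8.55 pos [0.4564 0.0488 0.129 ] F [ 0.01 -0.11 -1.2 ] w 0.258
rot [ 0.02  3.61 -0.05] slide [-1.7 -0.2  8.9]
12 0
t 8.55 pos [0.4564 0.0488 0.129 ] F [ 0.01 -0.11 -1.2 ] w 0.258
rot [ 0.02  7.61 -0.05] slide [-2.4 -0.2 13.3]
14 0
t 8.55 pos [0.4564 0.0488 0.129 ] F [ 0.01 -0.11 -1.2 ] w 0.258
rot [ 0.02  9.61 -0.05] slide [-2.7 -0.2 15.5]
16 0
t 8.55 pos [0.4564 0.0488 0.129 ] F [ 0.01 -0.11 -1.2 ] w 0.258
rot [ 0.02 11.61 -0.05] slide [-2.9 -0.2 17.8]
18 0
t 8.55 pos [0.4564 0.0488 0.129 ] F [ 0.01 -0.11 -1.2 ] w 0.258
rot [ 0.02 13.61 -0.05] slide [-3.  -0.2 20. ]
20 0
t 8.55 pos [0.4564 0.0488 0.129 ] F [ 0.01 -0.11 -1.2 ] w 0.258
rot [ 0.02 15.61 -0.05] slide [-3.1 -0.2 22.2]
22 0
t 8.55 pos [0.4564 0.0488 0.129 ] F [ 0.01 -0.11 -1.2 ] w 0.258
rot [ 0.02 17.61 -0.05] slide [-3.  -0.2 24.4]
```

>>> send_rows(rotation=[[0,0,0],[0,0,0],[0,1.5,0],[0,3,0],[0,4.5,0],[0,6,0],[0,7.5,0],[0,7.5,0],[0,7.5,0]], slide=[[0,-3,0],[0,-3,2],[-0.7,-3,4.5],[-1.2,-3,7],[-1.7,-3,9.5],[-2.2,-3,11.5],[-2.4,-3,13.2],[-2.4,-3,13.2],[-2.4,-3,13.2]], fingers=[0.9,0.9,0.9,0.9,0.9,0.9,0.9,0.9,0.9])

```text
time: 9.45
position: [0.454, 0.0516, 0.1159]
tool_rot: [-3.112, -0.216, -0.258]
ft_force: [-0.2, -0.6, -1.1]
grip_width: 0.259
```

```bash
python3 - <<'E'
from h import *
for i in range(4):
    s=get_state();print(s["position"],s["ft_force"].round(2),s["torque"].round(3),s["time"])
    b=snap("side","s12")
print(s["joint_positions"].round(3))
a=b[155:190,255:300];cv2.imwrite("pics/s12.png",cv2.resize(a,None,fx=16,fy=16,interpolation=cv2.INTER_NEAREST))
E
```

```text
[0.45396294 0.05159707 0.11588745] [-0.22 -0.58 -1.09] [ 0.016  0.227 -0.033] 9.45
[0.45419786 0.05171039 0.11597856] [ 0.66  0.26 -0.88] [-0.051  0.237 -0.029] 9.5
[0.45434923 0.05176693 0.11603702] [ 0.1  -0.2  -0.99] [-0.039  0.188 -0.006] 9.55
[0.45434889 0.05182283 0.11600082] [-0.46  0.04 -0.78] [-0.05   0.256  0.028] 9.6
[ 0.433 -0.083 -0.581  2.175 -0.057  0.871 -1.549]
```

View pics/s12.png

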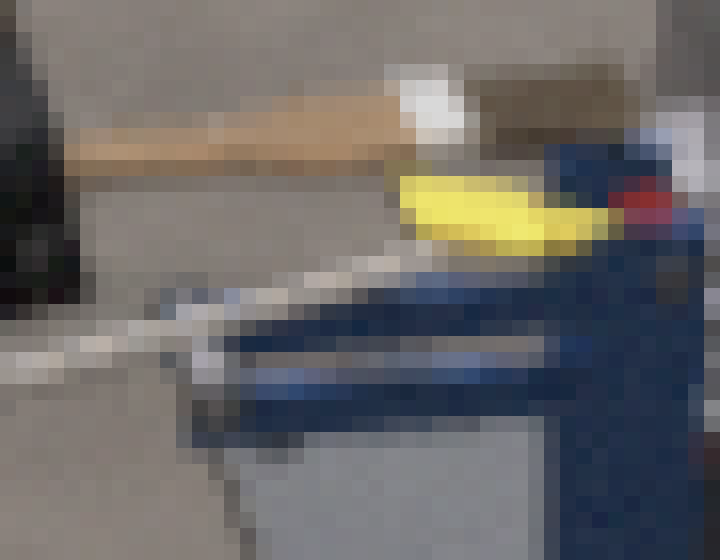

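>>> send_rows(rotation=[[0,0.5,0],[0,1,0],[0,1.5,0],[0,2,0],[0,2,0],[0,2,0]], slide=[[0,0,0.6],[0,0,1.1],[0,0,1.7],[0,0,2.2],[0,0,2.2],[0,0,2.2]], fingers=[0.9,0.9,0.9,0.9,0.9,0.9])

```text
time: 10.25
position: [0.4542, 0.0518, 0.1136]
tool_rot: [-3.105, -0.216, -0.312]
ft_force: [-0.8, 0.4, -1.4]
grip_width: 0.259
```

>>> send_rows(rotation=[[0,0.5,0],[0,1,0],[0,1.5,0],[0,2,0],[0,2,0],[0,2,0]], slide=[[0,0,0.6],[0,0,1.1],[0,0,1.7],[0,0,2.2],[0,0,2.2],[0,0,2.2]], fingers=[0.9,0.9,0.9,0.9,0.9,0.9])

```text
time: 10.85
position: [0.4546, 0.0518, 0.1115]
tool_rot: [-3.097, -0.216, -0.366]
ft_force: [-2.7, -0.1, 1.9]
grip_width: 0.257
```

```bash
cat > chk.py <<'E'
import sys
from h import *
F=[]
for i in range(3):
    s=get_state();F.append(np.r_[s["ft_force"],s["torque"]]);b=snap("side",sys.argv[1])
print(s["time"],s["position"].round(4),np.mean(F,0).round(2),s["joint_positions"].round(3))
a=b[130:190,250:310];cv2.imwrite(f"pics/{sys.argv[1]}.png",cv2.resize(a,None,fx=10,fy=10,interpolation=cv2.INTER_NEAREST))
E
python3 chk.py s13
```

```text
10.95 [0.4546 0.0518 0.1114] [-2.4  -0.39  1.92 -0.06  0.65  0.02] [ 0.431 -0.13  -0.571  2.232 -0.097  0.785 -1.515]
```

View pics/s13.png

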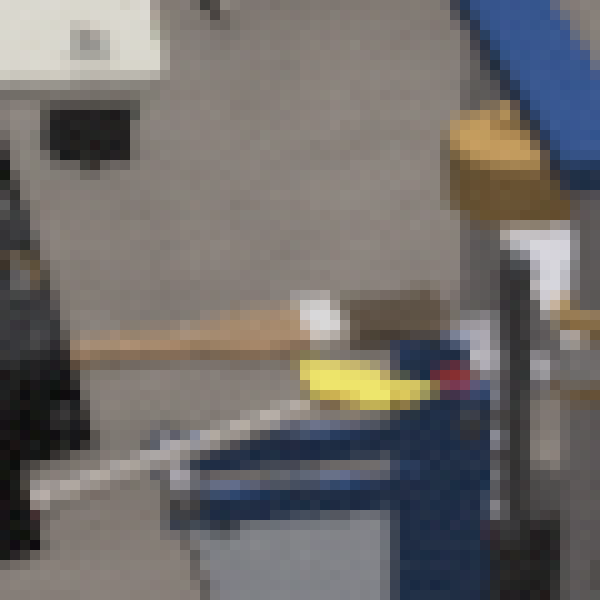

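>>> send_rows(rotation=[[0,0.3,0],[0,0.6,0],[0,1,0],[0,1,0]], slide=[[0,0,0.4],[0,0,0.7],[0,0,1.1],[0,0,1.1]], fingers=[0.9,0.9,0.9,0.9])

```text
time: 11.4
position: [0.4547, 0.0519, 0.1102]
tool_rot: [-3.092, -0.215, -0.393]
ft_force: [-3.1, -0.8, 1.3]
grip_width: 0.259
```

```bash
python3 chk.py s14
```

```text
11.5 [0.4547 0.0519 0.1102] [-3.23 -0.48  1.42 -0.11  0.85 -0.  ] [ 0.43  -0.141 -0.568  2.247 -0.108  0.764 -1.506]
```

View pics/s14.png

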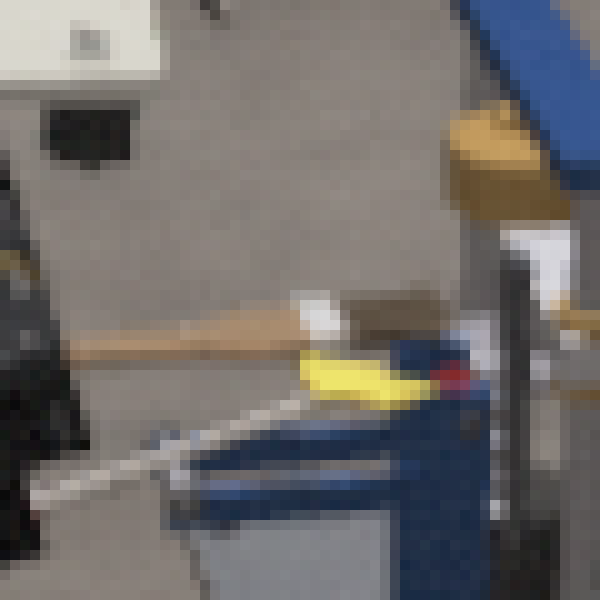

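>>> send_rows(rotation=[[0,0.3,0],[0,0.6,0],[0,1,0],[0,1,0]], slide=[[0,0,0.4],[0,0,0.7],[0,0,1.1],[0,0,1.1]], fingers=[0.9,0.9,0.9,0.9])

```text
time: 11.95
position: [0.4548, 0.0519, 0.109]
tool_rot: [-3.087, -0.215, -0.419]
ft_force: [-3.9, -0.6, 1.0]
grip_width: 0.261
```

```bash
python3 chk.py s15
```

```text
12.05 [0.4549 0.0519 0.1091] [-4.42 -0.63  1.22 -0.13  1.25  0.01] [ 0.429 -0.151 -0.565  2.261 -0.118  0.742 -1.498]
```

View pics/s15.png

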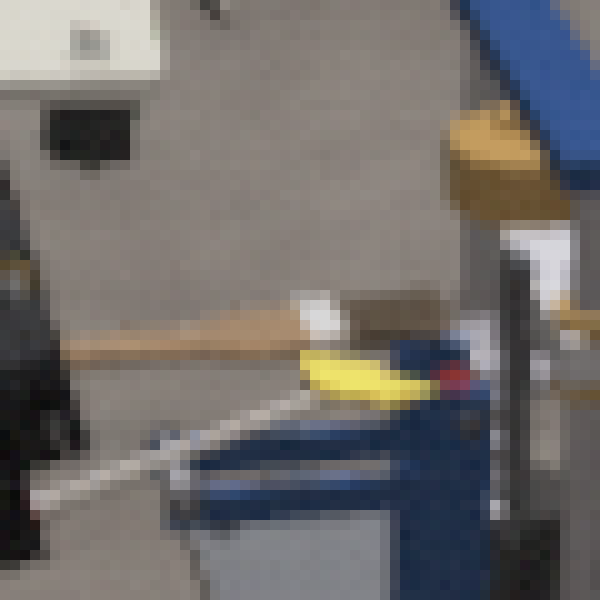

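```bash
python3 - <<'E'
from lev import *
s=get_state();print((Ro.from_rotvec(s["tool_rot"]).as_matrix()[2,0]))
for phi in (16,18,19,20,21,22):
    R,p=pose(phi,60);print(phi,p.round(4));rel(R,p,s)
E
```

```text
TIP a,b [ 0.12099902 -0.001264    0.00918967] [ 0.12193383 -0.00194653  0.01376381]
0.2662283133720915
16 [0.4541 0.0487 0.1112]
t 12.1 pos [0.4548 0.0519 0.109 ] F [-4.46 -1.38  0.99] w 0.258
rot [ 0.01 -1.84 -0.03] slide [-0.6  3.  -2.4]
18 [0.454  0.0487 0.109 ]
t 12.1 pos [0.4548 0.0519 0.109 ] F [-4.46 -1.38  0.99] w 0.258
rot [ 0.01  0.16 -0.03] slide [-1.2  3.  -0.3]
19 [0.4541 0.0487 0.1079]
t 12.1 pos [0.4548 0.0519 0.109 ] F [-4.46 -1.38  0.99] w 0.258
rot [ 0.01  1.16 -0.03] slide [-1.5  3.   0.8]
20 [0.4541 0.0487 0.1067]
t 12.1 pos [0.4548 0.0519 0.109 ] F [-4.46 -1.38  0.99] w 0.258
rot [ 0.01  2.16 -0.03] slide [-1.8  3.   1.9]
21 [0.4541 0.0487 0.1056]
t 12.1 pos [0.4548 0.0519 0.109 ] F [-4.46 -1.38  0.99] w 0.258
rot [ 0.01  3.16 -0.03] slide [-2.  3.  3.]
22 [0.4542 0.0487 0.1045]
t 12.1 pos [0.4548 0.0519 0.109 ] F [-4.46 -1.38  0.99] w 0.258
rot [ 0.01  4.16 -0.03] slide [-2.2  3.   4.1]
```

>>> send_rows(rotation=[[0,0,0],[0,0.3,0],[0,0.7,0],[0,1,0],[0,1,0]], slide=[[-0.8,0,0],[-1.2,0,0.4],[-1.3,0,0.8],[-1.5,0,1.2],[-1.5,0,1.2]], fingers=[0.9,0.9,0.9,0.9,0.9])

```text
time: 12.6
position: [0.4546, 0.0519, 0.1081]
tool_rot: [-3.082, -0.215, -0.449]
ft_force: [-1.9, -0.5, 1.0]
grip_width: 0.263
```

```bash
python3 chk.py s16
```

```text
12.7 [0.4546 0.0518 0.1081] [-2.65 -0.2   1.23 -0.11  0.8  -0.01] [ 0.426 -0.164 -0.561  2.277 -0.131  0.718 -1.486]
```

View pics/s16.png

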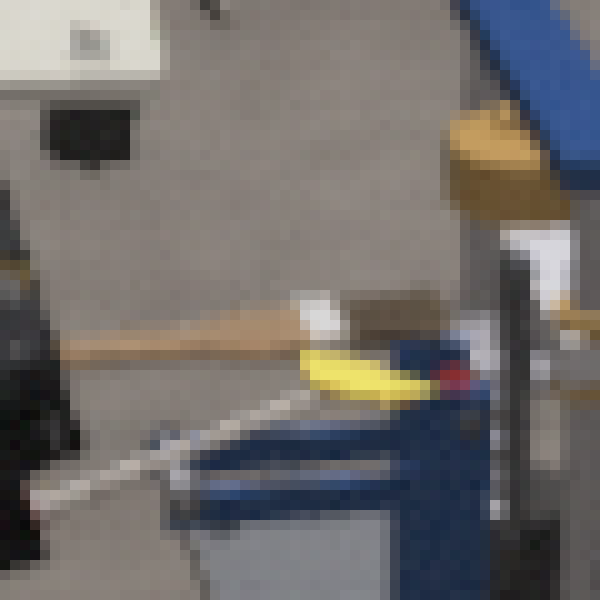

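>>> send_rows(rotation=[[0,0.3,0],[0,0.6,0],[0,1,0],[0,1.3,0],[0,1.6,0],[0,2,0],[0,2,0]], slide=[[-0.2,0,0.4],[-0.4,0,0.8],[-0.6,0,1.2],[-0.8,0,1.6],[-0.9,0,2.0],[-1.1,0,2.4],[-1.1,0,2.4]], fingers=[0.9,0.9,0.9,0.9,0.9,0.9,0.9])

```text
time: 13.45
position: [0.4538, 0.0517, 0.1051]
tool_rot: [-3.071, -0.214, -0.501]
ft_force: [0.4, -0.4, 0.5]
grip_width: 0.259
```

```bash
python3 chk.py s17
```

```text
13.55 [0.4536 0.0517 0.1049] [ 0.49 -0.36 -0.57 -0.02  0.3  -0.02] [ 0.421 -0.186 -0.553  2.308 -0.155  0.674 -1.467]
```

View pics/s17.png

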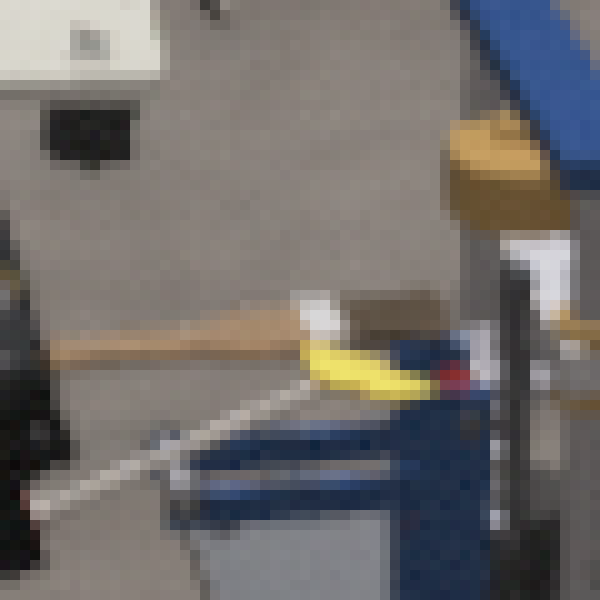

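>>> send_rows(rotation=[[0,0.3,0],[0,0.6,0],[0,0.6,0]], slide=[[-0.1,0,0.3],[-0.2,0,0.6],[-0.2,0,0.6]], fingers=[0.9,0.9,0.9])

```text
time: 13.9
position: [0.4535, 0.0517, 0.1042]
tool_rot: [-3.068, -0.214, -0.515]
ft_force: [0.2, 0.4, -0.5]
grip_width: 0.261
```

```bash
python3 chk.py s18
```

```text
14.0 [0.4536 0.0517 0.1043] [ 0.14  0.2  -0.55 -0.04  0.46 -0.  ] [ 0.419 -0.192 -0.551  2.317 -0.162  0.661 -1.461]
```

View pics/s18.png

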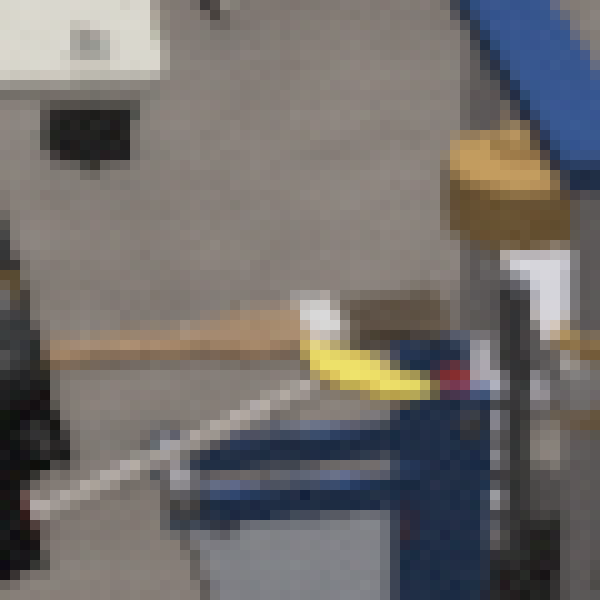

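Weight keeps sinking (top rim from row ~142 to ~145). Holding still.

>>> send_rows(rotation=[[0,0,0],[0,0,0],[0,0,0],[0,0,0],[0,0,0],[0,0,0],[0,0,0],[0,0,0],[0,0,0],[0,0,0],[0,0,0],[0,0,0]], slide=[[0,0,0],[0,0,0],[0,0,0],[0,0,0],[0,0,0],[0,0,0],[0,0,0],[0,0,0],[0,0,0],[0,0,0],[0,0,0],[0,0,0]], fingers=[0.9,0.9,0.9,0.9,0.9,0.9,0.9,0.9,0.9,0.9,0.9,0.9])

```text
time: 15.25
position: [0.4539, 0.0517, 0.1046]
tool_rot: [-3.068, -0.214, -0.516]
ft_force: [-0.3, -0.5, -0.8]
grip_width: 0.26
```

```bash
python3 chk.py s19
```

```text
15.35 [0.4539 0.0518 0.1046] [-0.7  -0.13 -0.65 -0.05  0.5   0.  ] [ 0.419 -0.192 -0.55   2.316 -0.162  0.661 -1.461]
```

>>> send_rows(rotation=[[0,0,0],[0,0,0],[0,0,0],[0,0,0],[0,0,0],[0,0,0],[0,0,0],[0,0,0],[0,0,0],[0,0,0],[0,0,0],[0,0,0]], slide=[[0,0,0],[0,0,0],[0,0,0],[0,0,0],[0,0,0],[0,0,0],[0,0,0],[0,0,0],[0,0,0],[0,0,0],[0,0,0],[0,0,0]], fingers=[0.9,0.9,0.9,0.9,0.9,0.9,0.9,0.9,0.9,0.9,0.9,0.9])

```text
time: 16.6
position: [0.4538, 0.0518, 0.1046]
tool_rot: [-3.068, -0.214, -0.516]
ft_force: [-0.5, 0.5, -0.1]
grip_width: 0.256
```

```bash
python3 chk.py s20
```

```text
16.7 [0.4539 0.0518 0.1046] [-0.08 -0.01 -0.21 -0.03  0.44  0.02] [ 0.418 -0.192 -0.551  2.316 -0.162  0.661 -1.461]
```

>>> send_rows(rotation=[[0,0,0],[0,0,0],[0,0,0],[0,0,0],[0,0,0],[0,0,0],[0,0,0],[0,0,0],[0,0,0],[0,0,0],[0,0,0],[0,0,0]], slide=[[0,0,0],[0,0,0],[0,0,0],[0,0,0],[0,0,0],[0,0,0],[0,0,0],[0,0,0],[0,0,0],[0,0,0],[0,0,0],[0,0,0]], fingers=[0.9,0.9,0.9,0.9,0.9,0.9,0.9,0.9,0.9,0.9,0.9,0.9])

```text
time: 17.95
position: [0.4539, 0.0518, 0.1046]
tool_rot: [-3.068, -0.214, -0.516]
ft_force: [-1.1, -0.2, 0.0]
grip_width: 0.26
```

```bash
python3 chk.py s21; python3 -c "
import cv2,numpy as np
cv2.imwrite('pics/m.png',np.hstack([cv2.resize(cv2.imread(f'pics/{n}.png'),(390,390)) for n in ('s20','s21')]))
from h import *
print('weight top z start->end px',[proj('side',st(0,0,z)).round(1) for z in (200,150)])"
```

```text
18.05 [0.4539 0.0517 0.1046] [-0.29  0.16 -0.06 -0.05  0.36 -0.  ] [ 0.419 -0.192 -0.551  2.316 -0.162  0.661 -1.461]
weight top z start->end px [array([294.7, 145.2]), array([294.3, 158.6])]
```

View pics/m.png

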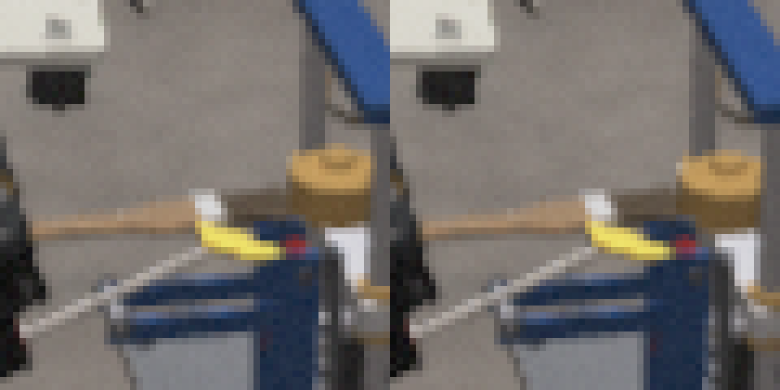

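>>> send_rows(rotation=[[0,0,0],[0,0,0],[0,0,0],[0,0,0],[0,0,0],[0,0,0],[0,0,0],[0,0,0],[0,0,0],[0,0,0],[0,0,0],[0,0,0]], slide=[[0,0,0],[0,0,0],[0,0,0],[0,0,0],[0,0,0],[0,0,0],[0,0,0],[0,0,0],[0,0,0],[0,0,0],[0,0,0],[0,0,0]], fingers=[0.9,0.9,0.9,0.9,0.9,0.9,0.9,0.9,0.9,0.9,0.9,0.9])

```text
time: 19.3
position: [0.4538, 0.0518, 0.1046]
tool_rot: [-3.068, -0.214, -0.516]
ft_force: [-0.3, 0.9, 0.1]
grip_width: 0.262
```

```bash
python3 chk.py s22; python3 -c "
import cv2,numpy as np
I=[cv2.imread(f'pics/{n}_full.png').astype(float) for n in ('s13','s20','s21','s22')]
def brass(a):
    m=(a[...,2]>150)&(a[...,2]-a[...,0]>70)&(a[...,1]>100)
    m=m[130:175,292:312];return np.argwhere(m).mean(0)+[130,292],m.sum()
for a in I: print(brass(a))
print(np.abs(I[3]-I[2])[130:200,285:320].mean(),np.abs(I[2]-I[1])[130:200,285:320].mean())
cv2.imwrite('pics/m2.png',cv2.resize(I[3][130:215,260:330],None,fx=7,fy=7,interpolation=cv2.INTER_CUBIC))
"
```

```text
19.4 [0.4539 0.0518 0.1046] [-0.14  0.47 -0.2  -0.05  0.36 -0.02] [ 0.419 -0.192 -0.551  2.316 -0.162  0.661 -1.461]
(array([145.05555556, 299.05555556]), np.int64(36))
(array([156.11290323, 300.61290323]), np.int64(62))
(array([156.6984127 , 300.63492063]), np.int64(63))
(array([156.6984127 , 300.63492063]), np.int64(63))
1.907482993197279 3.9951020408163265[ WARN:0@0.112] global loadsave.cpp:1063 imwrite_ Unsupported depth image for selected encoder is fallbacked to CV_8U.
```

View pics/m2.png

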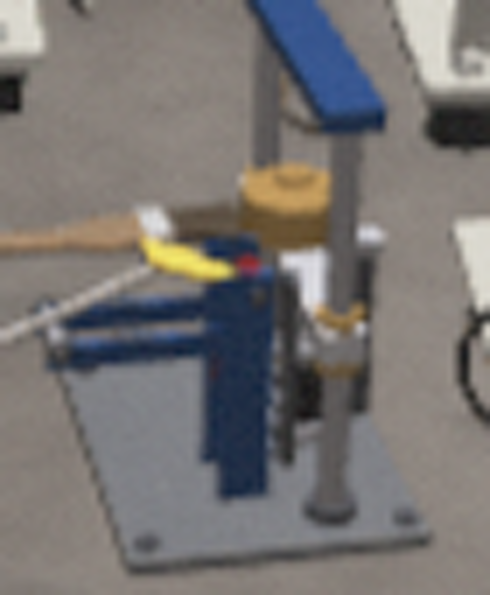

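```bash
python3 - <<'E'
from lev import *
s=get_state()
for phi,up in((17,1),(12,2),(8,4),(5,5)):
    R,p=pose(phi,60,up,-38);rel(R,p,s)
E
```

```text
TIP a,b [ 0.12099902 -0.001264    0.00918967] [ 0.12193383 -0.00194653  0.01376381]
t 19.45 pos [0.4538 0.0518 0.1046] F [ 0.2   1.   -0.72] w 0.261
rot [ 0.01 -4.5  -0.03] slide [ 1.9  6.1 -6.2]
t 19.45 pos [0.4538 0.0518 0.1046] F [ 0.2   1.   -0.72] w 0.261
rot [ 0.01 -9.5  -0.03] slide [  4.4   6.1 -12.3]
t 19.45 pos [0.4538 0.0518 0.1046] F [ 0.2   1.   -0.72] w 0.261
rot [ 1.00e-02 -1.35e+01 -3.00e-02] slide [  7.1   6.1 -18.2]
t 19.45 pos [0.4538 0.0518 0.1046] F [ 0.2   1.   -0.72] w 0.261
rot [ 1.00e-02 -1.65e+01 -3.00e-02] slide [  9.1   6.1 -22. ]
```

>>> send_rows(rotation=[[0,-1,0],[0,-2.2,0],[0,-3.4,0],[0,-4.5,0],[0,-6,0],[0,-7.7,0],[0,-9.5,0],[0,-11.5,0],[0,-13.5,0],[0,-15,0],[0,-16.5,0],[0,-16.5,0]], slide=[[0.4,0,-1.2],[0.8,0,-2.6],[1.2,0,-4],[1.6,0,-5.5],[2.3,0,-7.3],[3.1,0,-9.5],[4,0,-12],[5.5,0,-14.7],[7,0,-17.5],[8,0,-19.5],[9,0,-21.3],[9,0,-21.3]], fingers=[0.9,0.9,0.9,0.9,0.9,0.9,0.9,0.9,0.9,0.9,0.9,0.9])

```text
time: 20.65
position: [0.4566, 0.0522, 0.1281]
tool_rot: [-3.129, -0.218, -0.071]
ft_force: [0.1, 0.2, -0.6]
grip_width: 0.255
```

```bash
python3 chk.py s23
```

```text
20.75 [0.4555 0.052  0.1275] [-0.33 -0.14 -1.16  0.02  0.04 -0.  ] [ 0.427  0.003 -0.595  2.07   0.003  1.025 -1.6  ]
```

View pics/s23.png

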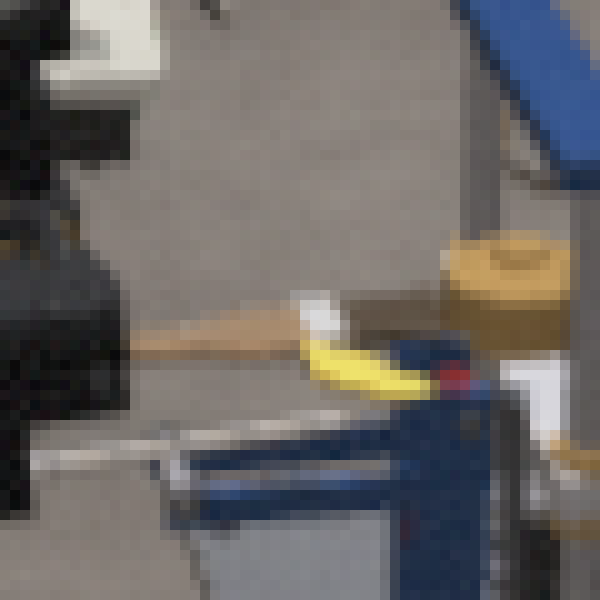

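>>> send_rows(rotation=[[0,0,0],[0,0,0],[0,0,0],[0,0,0],[0,0,0],[0,0,0],[0,0,0],[0,0,0],[0,0,0],[0,0,0],[0,0,0]], slide=[[0,5,0],[0,15,0],[0,28,0],[0,42,0],[0,55,0],[0,65,0],[0,80,-20],[0,95,-45],[0,105,-65],[0,110,-70],[0,110,-70]], fingers=[0.9,0.9,0.9,0.9,0.9,0.9,0.9,0.9,0.9,0.9,0.9])

```text
time: 21.9
position: [0.4678, -0.0584, 0.198]
tool_rot: [-3.131, -0.215, -0.073]
ft_force: [-0.2, 0.5, -1.3]
grip_width: 0.261
```

```bash
python3 - <<'E'
from h import *
rel(toolR(97.6,-5),(.500,-.261,.12))
E
python3 chk.py s24
```

```text
t 21.9 pos [ 0.4678 -0.0584  0.198 ] F [-0.16  0.49 -1.35] w 0.261
rot [ -1.8   -6.   -89.77] slide [  0.5 205.   78.2]
22.0 [ 0.4668 -0.057   0.1964] [ 0.15  0.5  -0.78  0.04  0.04 -0.04] [ 0.554 -0.046 -0.466  1.964 -0.034  1.176 -1.331]
```

View pics/s24.png

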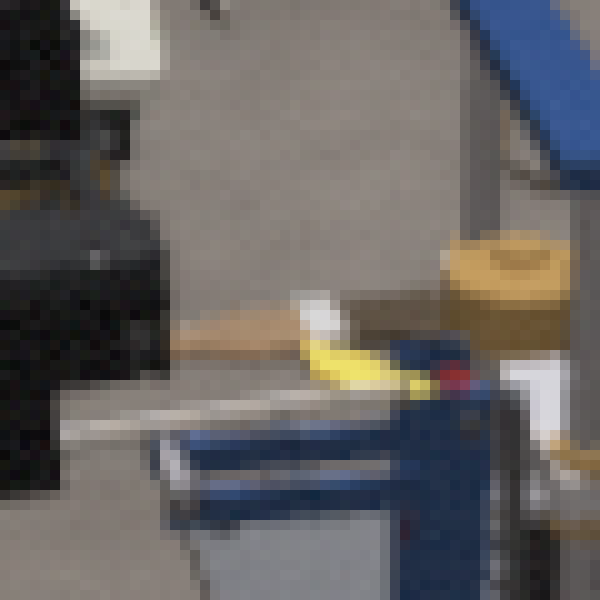

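>>> send_rows(rotation=[[0,0,0],[0,0,-6],[-0.2,-0.6,-14],[-0.3,-1.2,-22],[-0.5,-2,-30],[-0.7,-2.6,-38],[-0.9,-3,-46],[-1,-3.6,-54],[-1.2,-4.2,-62],[-1.4,-4.8,-70],[-1.6,-5.4,-78],[-1.7,-5.8,-85]], slide=[[0,20,0],[0,45,0],[0,75,0],[0,105,0],[0,130,0],[0,155,0],[0,175,0],[0,190,10],[0,198,30],[0,203,50],[0,205,70],[0,205,78]], fingers=[0.9,0.9,0.9,0.9,0.9,0.9,0.9,0.9,0.9,0.9,0.9,0.9])

```text
time: 23.25
position: [0.4977, -0.2584, 0.1159]
tool_rot: [2.117, 2.243, -0.086]
ft_force: [-0.4, 0.3, -0.0]
grip_width: 0.256
```

```bash
python3 - <<'E'
from h import *
b=snap("side","s25",(190,170,310,270),6)
rel(toolR(97.6,-5),(.500,-.261,.036))
E
```

```text
t 23.3 pos [ 0.4974 -0.2577  0.1153] F [-1.    0.71 -2.43] w 0.259
rot [-0.53 -0.51 -3.99] slide [ 2.8  2.7 79.3]
```

View pics/s25.png

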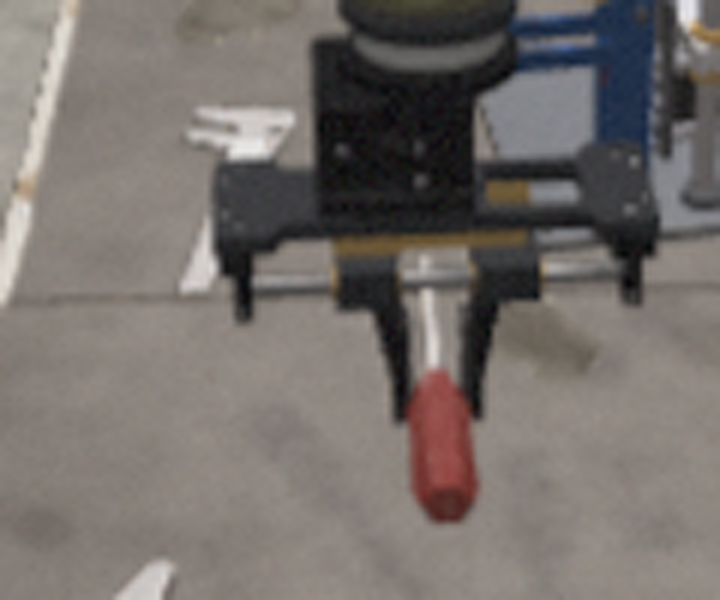

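>>> send_rows(rotation=[[0,0,0],[0,0,0],[0,0,0],[0,0,0],[0,0,0],[0,0,0],[0,0,0],[0,0,0],[0,0,0],[0,0,0]], slide=[[0,0,20],[0,0,40],[0,0,55],[0,0,65],[0,0,72],[0,0,76],[0,0,79],[0,0,81],[0,0,82],[0,0,82]], fingers=[0.9,0.9,0.9,0.9,0.9,0.9,0.9,0.9,0.9,0.9])

```text
time: 24.3
position: [0.5001, -0.2667, 0.0382]
tool_rot: [2.121, 2.232, -0.084]
ft_force: [-0.3, 0.1, -0.6]
grip_width: 0.262
```

```bash
python3 - <<'E'
from h import *
b=snap("side","s26",(190,190,310,290),6)
b=snap("top","t26",(250,140,370,230),6)
s=get_state();print(s["time"],s["position"],s["ft_force"],s["torque"])
E
```

```text
24.4 [ 0.50012435 -0.2667241   0.03823806] [-0.34812757 -0.12888105 -0.08649487] [ 0.15542434 -0.0688126   0.01776168]
```

View pics/s26.png

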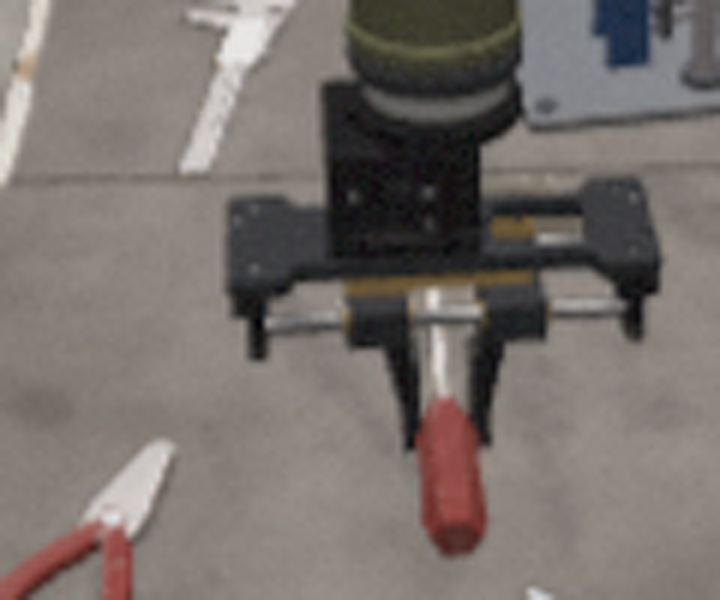

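View pics/t26.png

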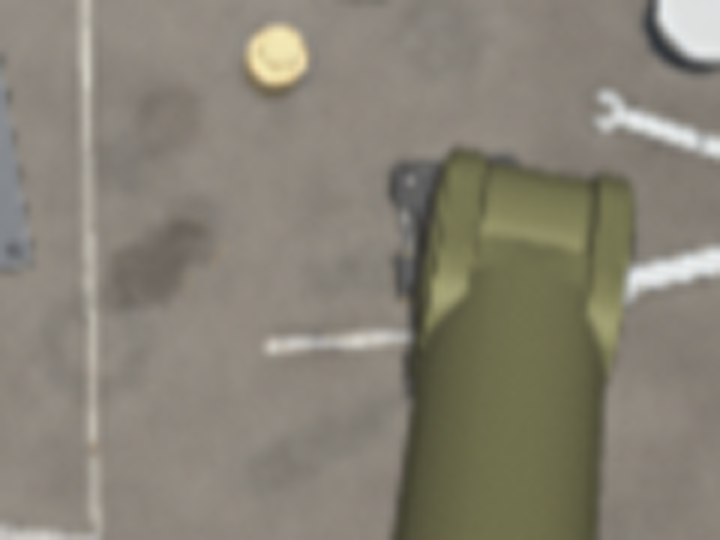

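>>> send_rows(rotation=[[0,0,0],[0,0,0],[0,0,0],[0,0,0],[0,0,0],[0,0,0]], slide=[[0,0,1],[0,0,2],[0,0,3],[0,0,4],[0,0,4],[0,0,4]], fingers=[0.9,0.9,0.9,0.9,0.9,0.9])

```text
time: 25.0
position: [0.5, -0.267, 0.0339]
tool_rot: [2.121, 2.232, -0.084]
ft_force: [0.8, 0.3, -0.5]
grip_width: 0.258
```

>>> send_rows(rotation=[[0,0,0],[0,0,0],[0,0,0],[0,0,0],[0,0,0],[0,0,0]], slide=[[0,0,1],[0,0,2],[0,0,3],[0,0,3],[0,0,3],[0,0,3]], fingers=[0.9,0.9,0.9,0.9,0.9,0.9])

```text
time: 25.6
position: [0.5, -0.2673, 0.031]
tool_rot: [2.121, 2.232, -0.084]
ft_force: [-0.1, -0.3, 0.1]
grip_width: 0.257
```

```bash
python3 - <<'E'
from h import *
s=get_state();print(s["time"],s["position"],s["ft_force"],s["torque"])
E
```

```text
25.6 [ 0.50002632 -0.26725714  0.03099716] [-0.06874489 -0.29810894  0.07857706] [ 0.13296236 -0.06961093 -0.04256151]
```

>>> send_rows(rotation=[[0,0,0],[0,0,0],[0,0,0],[0,0,0],[0,0,0],[0,0,0],[0,0,0],[0,0,0],[0,0,0]], slide=[[0,0,0.7],[0,0,1.5],[0,0,1.5],[0,0,1.5],[0,0,1.5],[0,0,1.5],[0,0,1.5],[0,0,1.5],[0,0,1.5]], fingers=[0.9,0.9,0.9,0.45,0.42,0.4,0.35,0.3,0.3], force=5)

```text
time: 26.5
position: [0.4998, -0.2675, 0.0293]
tool_rot: [2.121, 2.232, -0.084]
ft_force: [0.3, -0.6, -0.6]
grip_width: 0.343
```

>>> send_rows(rotation=[[0,0,0],[0,0,0],[0,0,0],[0,0,0],[0,0,0],[0,0,0],[0,0,0],[0,0,0],[0,0,0]], slide=[[0,0,0],[0,0,0],[0,0,0],[0,0,0],[0,0,0],[0,0,0],[0,0,0],[0,0,0],[0,0,0]], fingers=[0.2,0,-0.2,-0.4,-0.6,-0.6,-0.6,-0.6,-0.6])

```text
time: 27.4
position: [0.5, -0.2673, 0.0295]
tool_rot: [2.121, 2.232, -0.084]
ft_force: [-0.0, 0.2, 0.1]
grip_width: 0.798
```

```bash
python3 - <<'E'
from h import *
b=snap("side","s27",(190,190,310,290),6)
s=get_state();print(s["time"],s["position"],s["ft_force"],s["grip_width"])
E
```

```text
27.45 [ 0.50001516 -0.26735552  0.02947383] [0.82512585 0.22922505 0.19508269] 0.7974037193778266
```

View pics/s27.png

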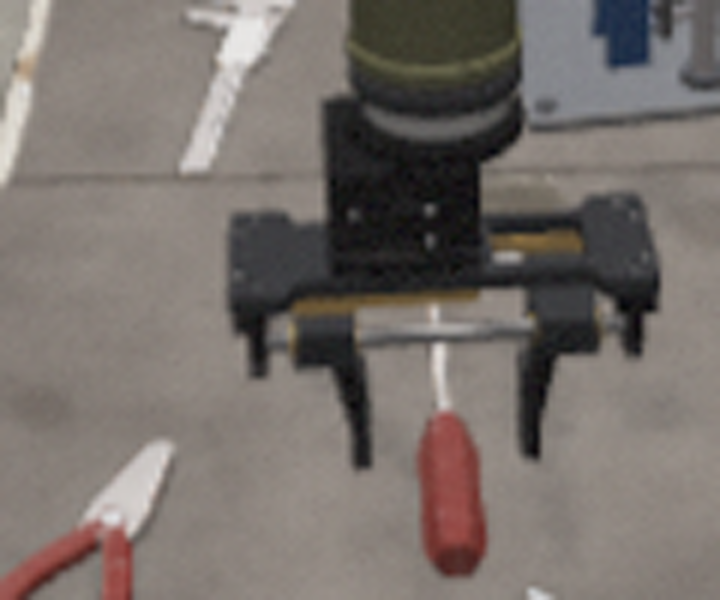

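Driver lies free between the open fingers; retreat upwards and check everything.

>>> send_rows(rotation=[[0,0,0],[0,0,0],[0,0,0],[0,0,0],[0,0,0],[0,0,0],[0,0,0],[0,0,0],[0,0,0],[0,0,0]], slide=[[0,0,-10],[0,0,-30],[0,0,-60],[0,0,-90],[0,0,-120],[0,0,-150],[-40,0,-170],[-80,0,-180],[-120,0,-180],[-120,0,-180]], fingers=[-1,-1,-1,-1,-1,-1,-1,-1,-1,-1])

```text
time: 28.45
position: [0.5028, -0.3794, 0.2203]
tool_rot: [2.128, 2.22, -0.089]
ft_force: [-0.6, -0.2, -0.2]
grip_width: 1.001
```

```bash
python3 - <<'E'
from h import *
b=snap("side","s28",(190,120,320,290),3)
a=snap("top","t28",(180,130,360,210),4)
a2=cv2.resize(a[130:220,180:360],None,fx=4,fy=4);b2=cv2.resize(b[120:300,180:340],None,fx=3,fy=3)
cv2.imwrite("pics/t28.png",a2);cv2.imwrite("pics/s28.png",b2)
E
```

```text
(no output)
```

View pics/s28.png

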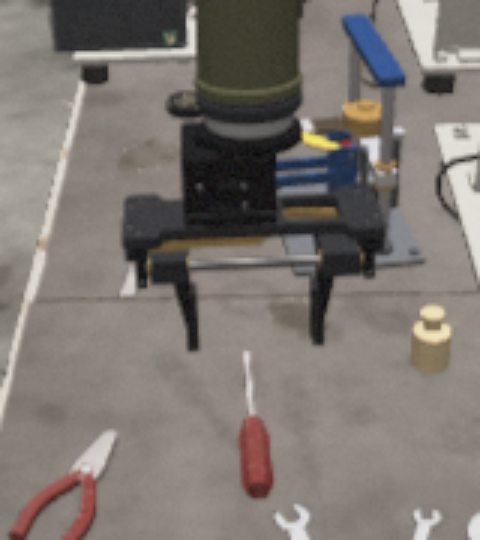

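View pics/t28.png

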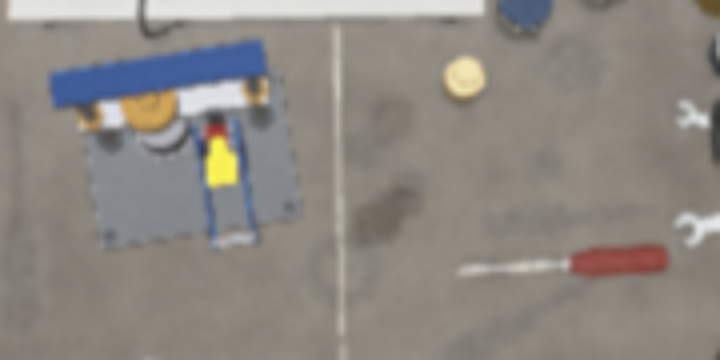

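The driver lies flat on the bench (top view, about (295–346, 196)). The weight is down in both views and the bystanders that are visible look undisturbed. Handing in.

```bash
python3 - <<'E'
from bench import *
print(close_job())
E
```

```text
the job is handed in; nothing more can be done
None
```

I levered the pawl clear with the screwdriver, the weight came down onto the rubber foot, and I laid the screwdriver back near where it started. I handed the job in at about 28.5 s; no verdict was given.

- **Levering:** I gripped the screwdriver across the handle and swung the blade in sideways over the rest bar and under the tab, then pressed the handle down in small steps. The wrist force changed by no more than about 4.5 N along any axis while levering; the contact force on the tester itself could not be measured. Around 18° of blade pitch the sideways force had grown to 4.4 N. I pulled the blade back 1.5 mm and it dropped.
- **Landing:** I held the pawl up for about 6 s. The brass weight sank about 12 px in the side view, roughly 45–50 mm, and had stopped between the last two pictures taken 1.35 s apart.
- **Pawl after release:** it stayed up when the blade came out, apparently resting on a tooth.
- **Final pictures:** the screwdriver lies flat on the bench, well away from the tester. The check weight, pliers and the visible part of the spanner look where they were. I did not measure the foot's position: it is mostly hidden under the presser disc. The brush, caliper and tape were also not fully in those last views.

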